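Put the balance kit back in its roll-top case

TASK

The balance check is over: raise the slatted shutter of the roll-top case all the way up, so that it stays open by itself, then put every weight on the bench upright into the recess made for its size and every marker from the blue rack end-down into a pocket of the white holder. Set the weights down rather than dropping them, and when everything is in, pull the shutter fully shut again. Leave the bottles and other labware where they stand.

Things in the scene. Friction and masses are not known exactly. Their poses are not given: they have to be found in the camera images.
- shutter (a joint): the slatted roller shutter of the roll-top case: travel in rad along its circular tracks, 0 = fully shut (front rail down), 1.40 = end stop, fully open. By its weight it slides back shut if let go below about 0.75 and moves on to fully open from above about 1.0; in between it may stay. Slow (damped); 2 to 5 N at the bar moves it
- shutter_axis (a point): the centre of the circle of the tracks, midway between the cheeks, 30 mm above the bench; its axes are those of the case: x from the open front to the back of the case, y along the shutter's axis (to the left seen from the front), z up
- shutter_bar (a point): middle of the shutter's pull bar: dark round steel, 10 mm thick, 130 mm long, parallel to the shutter axis, on stays 60 mm either side, 35 mm from the slats (outer radius 185 mm). At joint value q it lies at x = -220 cos(0.262+q), y = 0, z = 220 sin(0.262+q) mm in the frame of shutter_axis. Can be pinched across from above over the whole travel
- case: the roll-top case, fixed: clear half-disc cheeks (inner faces 160 mm either side of the middle, tops 222 mm high), white apron 60 mm high, its front 185 mm before the axis, floor 12 mm above the bench, white hood (228 mm high) from 40 mm behind the axis backwards. Open, its front half is free from above. Origin under the axis at bench level, x to the back, y left seen from the front
- weight500: steel balance weight of 500 g, loose, standing on the bench (may be absent): round body 44 mm across and 40 mm high, then a neck 6 mm high, then a knob 20 mm across and 12 mm high on top (58 mm in all). Origin: centre of the underside, z up
- slot500_in (a point): centre of the floor of the recess for the 500 g weight: a round recess 49 mm across and 10 mm deep in a black block 66 mm square; its floor is 18 mm and the block's top 28 mm above the bench. x, y, z as the case. White label at the front with 4 dots
- weight200: steel balance weight of 200 g, loose, standing on the bench (may be absent): round body 34 mm across and 28 mm high, then a neck 6 mm high, then a knob 16 mm across and 12 mm high on top (46 mm in all). Origin: centre of the underside, z up
- slot200_in (a point): centre of the floor of the recess for the 200 g weight: a round recess 39 mm across and 10 mm deep in a black block 66 mm square; its floor is 18 mm and the block's top 28 mm above the bench. x, y, z as the case. White label at the front with 3 dots
- weight100: steel balance weight of 100 g, loose, standing on the bench (may be absent): round body 27 mm across and 22 mm high, then a neck 6 mm high, then a knob 13 mm across and 12 mm high on top (40 mm in all). Origin: centre of the underside, z up
- slot100_in (a point): centre of the floor of the recess for the 100 g weight: a round recess 32 mm across and 10 mm deep in a black block 66 mm square; its floor is 18 mm and the block's top 28 mm above the bench. x, y, z as the case. White label at the front with 2 dots
- weight50: steel balance weight of 50 g, loose, standing on the bench (may be absent): round body 22 mm across and 17 mm high, then a neck 6 mm high, then a knob 11 mm across and 12 mm high on top (35 mm in all). Origin: centre of the underside, z up
- slot50_in (a point): centre of the floor of the recess for the 50 g weight: a round recess 27 mm across and 10 mm deep in a black block 66 mm square; its floor is 18 mm and the block's top 28 mm above the bench. x, y, z as the case. White label at the front with 1 dot
- markerA: a marker pen, white with black cap, 15 mm thick and 125 mm long (may be absent), standing upright, cap up, in the rack. Origin: centre of its lower end, z along it to the cap. Both markers are alike
- markerB: a marker pen, white with black cap, 15 mm thick and 125 mm long (may be absent), standing upright, cap up, in the rack. Origin: centre of its lower end, z along it to the cap. Both markers are alike
- pocketA (a point): centre of the floor of the right pocket of the white marker holder in the case: a square pocket 22 mm wide, 56 mm deep (its mouth is 72 mm above the bench), z up, x and y as the case; the pockets are 36 mm apart along y. A marker may go in either
- pocketB (a point): centre of the floor of the left pocket of the white marker holder in the case: a square pocket 22 mm wide, 56 mm deep (its mouth is 72 mm above the bench), z up, x and y as the case; the pockets are 36 mm apart along y. A marker may go in either
- rack: the blue tube rack, fixed, 60 by 105 by 50 mm, with two holes 18 mm wide and 42 mm deep, 25 mm either side of its middle along its y; origin: centre of its underside
- dish: small glass dish 50 mm wide, 20 mm high, not part of the job, to be left where it stands; origin: centre of the underside
- reagent: glass reagent bottle 72 mm wide, 150 mm high, not part of the job, to be left where it stands; origin: centre of the underside
- beaker: glass beaker 70 mm wide, 85 mm high, not part of the job, to be left where it stands; origin: centre of the underside
- jar: amber jar 60 mm wide, 70 mm high, not part of the job, to be left where it stands; origin: centre of the underside
- tipbox: green pipette tip box with clear lid, 85 by 120 by 80 mm, not part of the job, to be left where it stands; origin: centre of the underside
- can: white plastic bottle 56 mm wide, 90 mm high, not part of the job, to be left where it stands; origin: centre of the underside
There are look-alikes about, which are no part of the job. What is shaped like the weight500 but green is not meant.

How it is judged:
By the outcome, as a careful person would: the job done as asked, in the order asked, and still so for the second after the job is handed in, with the robot touching nothing.
Of weight500, weight200, weight100, weight50, markerA, markerB only 4 to 6 are there at a start; the rules pass over those that are not, and their reading is None.
At some moment in a run one of weight500, weight200, weight100, weight50 may be knocked a few centimetres aside while the robot is not near it.
It also fails if it takes over 210 s, if anything falls off the work surface, if the arm or the gripper's body presses on something with over 40 N, if the wrist force passes 120 N, or if a joint passes its speed limit or range.

ROBOT

A 6-joint arm with a two-finger parallel gripper is mounted at the origin on the work surface. World frame = base frame: x ahead of the robot, y to its left, z up, the work surface at z = 0. Lengths are in m, angles in rad, forces in N, time in s.
With the tool pointing down it reaches from about 0.325 to 0.9 m from the base axis. Payload 3.5 kg.
Tool frame: the origin (TCP) lies at the very end of the fingers, on their centre line; the grasp point (between the pads) lies 19 mm behind it; z points along the fingers, y is the line along which they close (so a half turn about z gives the same grasp; the last joint's range is limited). The gripper opens to 85 mm and grips with 20 to 120 N. Pads are 22 mm wide; open, the fingers measure 114 mm over their backs; the gripper's body (76 mm by 85 mm) begins 54 mm behind the grasp point. The pads swing forward as they close: fully open they stand 13 mm farther back than shut.
Start: joints at [1.098, 0.276, -0.026, 1.268, 0, 1.467], TCP at [0.226, 0.583, 0.231] pointing down, gripper open.
Joint ranges: [-3.12, 3.12], [-0.85, 1.88], [-1.08, 1.24], [-1.95, 2.15], [-1.57, 1.53], [-3.14, 3.14]. Speed limits (rad/s): [2.57, 2.57, 3.14, 3.14, 3.14, 3.14].

INTERFACE

Orientations are given as a unit quaternion [w, x, y, z].
In Python, from station import sensors, optics, workorder gives the robot as it stands.
- The arm moves only by the tool arm_command, never from a script. Its arguments are lists of equal length, an entry for each row: "dp": the shift along the tool's x, y, z each as a share of 0.4 m, from -1 to 1, a list of three; "dr": the turn, a rotation vector about the tool's x, y, z each as a share of 120 degrees, from -1 to 1, a list of three. A call has 1 to 10 rows; each row is the pose to reach, as a shift and turn from the pose commanded when the call began, along the tool's axes at that moment; what a row does not reach only later rows make up. A row lasts 1/12 s, in which the tool goes at most 41.7 mm and 7.16 degrees, less where a joint would pass 70% of its speed; a pose out of reach is approached as far as the arm can. A call with a number of a shift or a turn outside -1 to 1 is refused whole. A call with a gripper value outside its range is refused whole. "jaw" is the opening, from 0 (shut) to 1 (fully open), set as the call begins (left out, the last holds). The fingers move at their own pace and stop on an object; "grip_force" is the grip in N (left out, the last holds). Time passes only in rows, so rows that repeat a pose let the fingers close. It gives the time, the measured TCP pose, the force, the opening and the grip force at its end, in the units of the state.
- sensors.observe(): the state, without advancing time (a new reading comes with each control period).
- optics.get_image(name): name is "scene" or "side" or "wrist"; returns a dict with "frame" (480x640x3 uint8, blue, green, red), "depth" (480x640 float32, m along the optical axis (not along the pixel's ray), 0 where there is no reading), "fx", "fy", "cx", "cy" (pixels), "distortion" ([k1, k2, p1, p2, k3] as OpenCV has them; the pictures are not rectified), "R" (3x3) and "t" (3): a world point X has camera coordinates R X + t. Camera axes: x right, y down, z forward; pixel columns grow to the right and rows downward; lengths in m; the calibration is good to about 2 mm. A picture is of the moment at which its call begins.
- workorder.sign_off(): hands the job in; it is judged then, once.
The state is a dict: "time_s": time; "joints": joint angles; "qd": joint speeds; "effort": joint torques, N m; "ee_pos": TCP position; "orientation": TCP orientation; "contact_force": force on the tool from outside, world axes, zero at the start; "ft_torque": the same for the moment, N m; "grip_width": opening from 0.0 (shut) to 1.0 (fully open); "gripper_force": force on a finger pad.
Only numpy, scipy, OpenCV 4.12 (cv2) and the standard library are available. Lean on these libraries where they do the work, as an engineer would, in place of code of your own. Each camera call takes 0.05 s, during which the arm holds its last target. There are 200 camera calls.

## Working session

There is one attempt and no reset: what is moved stays moved. The work goes in short steps, Python scripts to look and compute and a tool call to move; the robot and the scene stay as the last step left them, time stands still between calls to the robot, and variables do not carry over. Pictures are saved under pics/ and viewed, at most 14 in all, crops included, and the job is handed in when it is done.

Besides the shell and the picture viewer there is one more tool, called after "Call:" as name(argument=value, ...) on one line, values as JSON. arm_command: Moves the arm, as the interface text tells. Its arguments: {"type":"object","properties":{"dp":{"type":"array","items":{"type":"array","items":{"type":"number"}}},"dr":{"type":"array","items":{"type":"array","items":{"type":"number"}}},"jaw":{"type":"number"},"grip_force":{"type":"number"}},"required":["dp","dr"]}

```bash
ls; mkdir -p pics; cat > h.py <<'E'
import numpy as np, cv2
from station import sensors, optics, workorder
def im(n,save=None):
    d=optics.get_image(n)
    if save: cv2.imwrite('pics/'+save,d['frame'])
    return d
def K(d): return np.array([[d['fx'],0,d['cx']],[0,d['fy'],d['cy']],[0,0,1.]])
def ray(d,px):
    u=cv2.undistortPoints(np.array([[px]],float),K(d),np.array(d['distortion'],float))[0,0]
    R=np.array(d['R']);t=np.array(d['t'])
    return -R.T@t, R.T@np.array([u[0],u[1],1.])
def onz(d,px,z):
    c,r=ray(d,px); return c+r*(z-c[2])/r[2]
def dep(d,px):
    c,r=ray(d,px); return c+r*float(d['depth'][int(px[1]),int(px[0])])
def proj(d,X):
    R=np.array(d['R']);rv=cv2.Rodrigues(R)[0]
    return cv2.projectPoints(np.array(X,float).reshape(-1,1,3),rv,np.array(d['t'],float),K(d),np.array(d['distortion'],float))[0][:,0]
def cloud(d):
    v,u=np.mgrid[0:480,0:640]
    p=cv2.undistortPoints(np.stack([u,v],-1).reshape(-1,1,2).astype(float),K(d),np.array(d['distortion'],float)).reshape(480,640,2)
    z=d['depth'][...,None]
    P=np.concatenate([p*z,z],-1)
    return (P-np.array(d['t']))@np.array(d['R'])
from scipy.spatial.transform import Rotation as Ro
def pose():
    s=sensors.observe(); q=s['orientation']
    return np.array(s['ee_pos']),Ro.from_quat([q[1],q[2],q[3],q[0]]),s
def rel(p,yaw=None):
    # shares for move to world p, tool down, tool y-axis at world yaw (mod pi)
    e,R,s=pose()
    dp=R.inv().apply(np.array(p)-e)/0.4
    out=[dp.round(4)]
    if yaw is not None:
        best=None
        for k in (0,np.pi):
            y=np.array([np.cos(yaw+k),np.sin(yaw+k),0]);z=np.array([0,0,-1.]);x=np.cross(y,z)
            T=Ro.from_matrix(np.stack([x,y,z],1))
            rv=(R.inv()*T).as_rotvec()
            if best is None or np.linalg.norm(rv)<np.linalg.norm(best): best=rv
        out.append((best/np.deg2rad(120)).round(4))
    return out
E
python3 - <<'E'
from h import *
for n in('scene','side','wrist'):
    d=im(n,n+'0.png'); print(n,-np.array(d['R']).T@d['t'],np.array(d['R'])[2])
e,R,s=pose();print(e,R.as_matrix().round(3),s)
E
```

```text
pics
scene [0.65223824 0.42033089 1.38173469] [-0.10452479 -0.31585858 -0.94303124]
side [ 0.79651042 -0.08036051  0.95324334] [-0.3142899   0.05982767 -0.94743997]
wrist [0.15689559 0.61029818 0.37372325] [ 0.26914099 -0.10608302 -0.95724058]
[0.22561689 0.58220379 0.23041023] [[-0.932  0.361 -0.001]
 [ 0.361  0.932 -0.002]
 [ 0.    -0.002 -1.   ]] {'time_s': 0.15, 'joints': array([ 1.09762002e+00,  2.76986836e-01, -2.75417216e-02,  1.26802302e+00,
       -2.67099703e-05,  1.46739463e+00]), 'qd': array([ 0.00028793, -0.00273306,  0.00386919,  0.00014758,  0.00022963,
        0.00032237]), 'effort': array([ 5.39491321e-04, -4.46059120e+01,  2.95638406e+01,  1.05189488e-02,
       -8.59331635e-05,  4.66095855e-06]), 'ee_pos': array([0.22561689, 0.58220379, 0.23041023]), 'orientation': array([-2.36715889e-04,  1.83835678e-01,  9.82956598e-01, -8.45204564e-04]), 'contact_force': array([-0.55792252, -0.44455599,  0.59140467]), 'ft_torque': array([ 0.00396152, -0.02253764,  0.02778553]), 'gripper_force': 0.0, 'grip_width': 1.0007814624451148}
```

View pics/scene0.png

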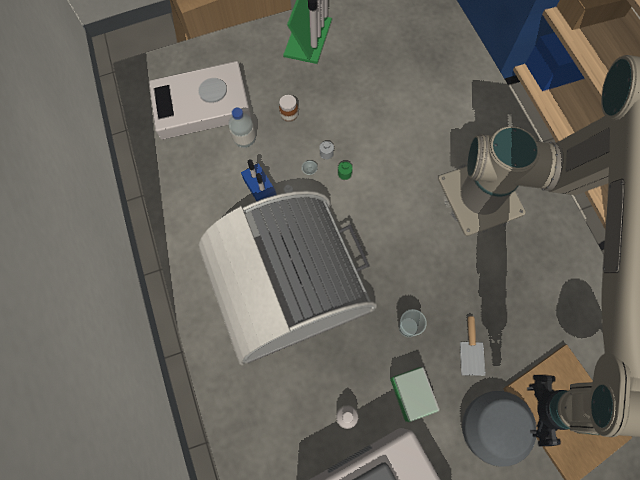

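View pics/side0.png

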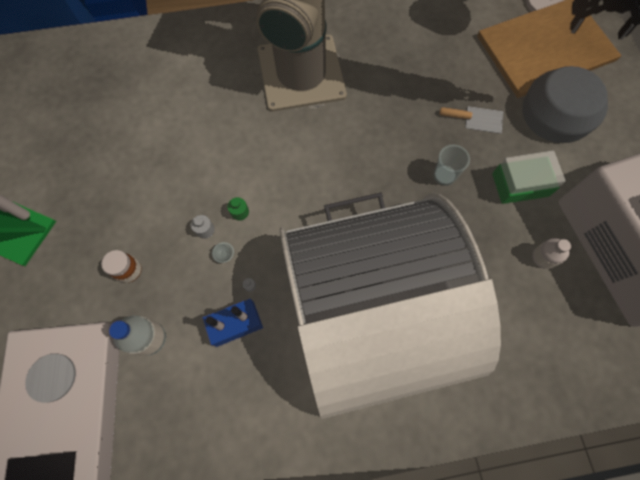

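The scene view shows the case (shutter at (310,260), bar at (357,243)), the rack at (258,180), a silver weight at (327,148), the dish at (310,167) and the green decoy at (346,170). The side view shows the silver weight at (202,226), the dish at (222,253), a small disc at (249,285) and the rack at (232,322). The green stand at side (20,230) is a look-alike for the rack. I'll take one close crop.

```bash
python3 - <<'E'
from h import *
a=cv2.imread('pics/side0.png'); b=cv2.imread('pics/scene0.png')
c1=cv2.resize(a[185:355,100:300],None,fx=4,fy=4,interpolation=cv2.INTER_CUBIC)[:,:]
c1=cv2.resize(a[190:350,170:280],(400,582)); c2=cv2.resize(b[130:210,230:360],(400,246))
o=np.zeros((582,800,3),np.uint8); o[:,:400]=c1; o[:246,400:]=c2; cv2.imwrite('pics/crop0.png',o)
d=im('scene'); e=im('side')
for n,D,px in [('silver',d,(327,148)),('dish',d,(310,167)),('green',d,(346,170)),('silver',e,(202,226)),('dish',e,(222,253)),('green',e,(237,208)),('small',e,(249,285)),('rackm1',e,(214,323)),('rackm2',e,(239,314))]:
    print(n,dep(D,px).round(3), onz(D,px,.03).round(3))
# shutter surface points & bar
P=cloud(d)
m=(P[...,2]>.2)
q=P[m]; print(np.percentile(q,[1,50,99],axis=0).round(3))
for px in [(343,222),(357,243),(366,262),(350,232),(362,250)]: print(px,dep(d,px).round(3))
E
```

```text
silver [ 0.396 -0.285  0.05 ] [ 0.392 -0.296  0.03 ]
dish [ 0.459 -0.266  0.002] [ 0.463 -0.252  0.03 ]
green [ 0.368 -0.197  0.046] [ 0.364 -0.205  0.03 ]
silver [ 0.4   -0.295  0.04 ] [ 0.396 -0.297  0.03 ]
dish [ 0.461 -0.264  0.006] [ 0.469 -0.26   0.03 ]
green [ 0.373 -0.212  0.042] [ 0.367 -0.213  0.03 ]
small [ 0.551 -0.212  0.023] [ 0.553 -0.211  0.03 ]
rackm1 [ 0.637 -0.274  0.117] [ 0.62  -0.294  0.03 ]
rackm2 [ 0.627 -0.226  0.107] [ 0.611 -0.24   0.03 ]
[[-0.115 -0.761  0.201]
 [ 0.572  0.165  0.333]
 [ 1.248  0.612  1.382]]
(343, 222) [ 0.426 -0.062 -0.003]
(357, 243) [0.428 0.043 0.094]
(366, 262) [0.424 0.101 0.094]
(350, 232) [ 0.419 -0.024  0.001]
(362, 250) [0.421 0.065 0.09 ]
```

View pics/crop0.png

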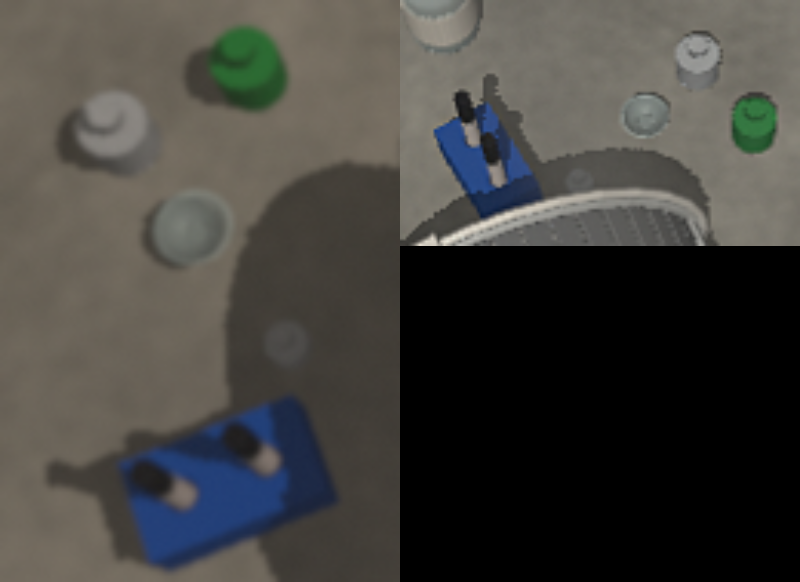

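The crop shows two silver weights, the 500 g at side (202,226) and a small one in shadow at side (249,285). Two markers stand in the blue rack at side (214,323) and (239,314). The green weight at side (237,208) is a decoy. Next I'll fit the case from the depth.

```bash
python3 - <<'E'
from h import *
from scipy.optimize import least_squares
for n in('scene','side'):
    d=im(n); P=cloud(d); ok=d['depth']>0
    # bar
    m=ok&(P[...,2]>.078)&(P[...,2]<.105)&(P[...,0]>.38)&(P[...,0]<.47)&(P[...,1]>-.1)&(P[...,1]<.2)
    q=P[m]
    mu=q.mean(0);u,s,vt=np.linalg.svd(q-mu);v=vt[0];t=(q-mu)@v
    r=np.linalg.norm((q-mu)-np.outer(t,v),axis=1)
    print(n,'bar n',len(q),mu.round(4),v.round(3),np.percentile(t,[0,50,100]).round(4),'mid',(mu+v*(t.min()+t.max())/2).round(4),r.max().round(3))
    # cylinder fit: points z .1-.26 in case region -> surfaces r=185 (slats)
    m=ok&(P[...,2]>.11)&(P[...,2]<.205)&(P[...,0]>.38)&(P[...,0]<.75)&(P[...,1]>-.15)&(P[...,1]<.28)
    q=P[m]; f=d['frame'][m]; print(len(q))
    def res(p):
        cx,cy,a,r=p
        X=(q[:,0]-cx)*np.cos(a)+(q[:,1]-cy)*np.sin(a)
        return np.hypot(X,q[:,2]-.03)-r
    def rs(p): return np.r_[res([p[0],.05,p[1],.185])]
    o=least_squares(rs,[.63,0],loss='soft_l1',f_scale=.002)
    print(o.x,np.median(abs(rs(o.x))))
    # white hood edges / extents in case frame
    a=o.x[1]; c=np.array([o.x[0],.05])
    X=(P[...,0]-c[0])*np.cos(a)+(P[...,1]-c[1])*np.sin(a); Y=-(P[...,0]-c[0])*np.sin(a)+(P[...,1]-c[1])*np.cos(a)
    k=ok&(P[...,2]>.1)&(abs(X)<.25)&(abs(Y)<.3); 
    print('Y',np.percentile(Y[k],[0,.5,99.5,100]).round(4)); 
    k2=k&(P[...,2]>.215)&(P[...,2]<.24);print('top X',np.percentile(X[k2],[0,1,50,100]).round(4),P[k2][:,2].max(),'Y',np.percentile(Y[k2],[1,99]))
E
```

```text
scene bar n 540 [0.4483 0.0612 0.0898] [-0.004  1.     0.015] [-0.16    0.0007  0.1374] mid [0.4483 0.0499 0.0896] 0.032
6437
[0.64185567 0.04373192] 0.002198629811617392
Y [-0.2836 -0.1607  0.1764  0.179 ]
top X [-0.0729 -0.058   0.0513  0.0867] 0.2318227198353775 Y [-0.1588338   0.17504036]
side bar n 642 [0.4429 0.0477 0.0898] [ 0.029 -1.    -0.006] [-0.151   0.0007  0.1476] mid [0.4429 0.0494 0.0898] 0.029
9024
[0.6405464  0.04408791] 0.0015070372099596774
Y [-0.285  -0.1637  0.1723  0.176 ]
top X [-0.0779 -0.0581  0.0544  0.0831] 0.23019756697472105 Y [-0.16261616  0.17227664]
```

```bash
cat >> h.py <<'E'
A=np.array([.641,.0555]); YAW=.044
def case(x,y,z=0):
    c,s=np.cos(YAW),np.sin(YAW); return np.array([A[0]+c*x-s*y,A[1]+s*x+c*y,z])
def bar(q): return case(-.22*np.cos(.262+q),0,.03+.22*np.sin(.262+q))
E
python3 - <<'E'
from h import *
print(bar(0)); print(rel([.429,.046,.20],YAW))
for q in(.15,.3,.5,.7,.9,1.1,1.3): print(bar(q).round(4))
E
```

```text
[0.4287134  0.04615336 0.08698282]
[array([-0.9584, -1.0671,  0.0781]), array([-2.000e-04,  1.000e-04,  5.524e-01])]
[0.4396 0.0466 0.1181]
[0.455  0.0473 0.1472]
[0.482  0.0485 0.1819]
[0.5153 0.05   0.2105]
[0.5536 0.0517 0.2319]
[0.5954 0.0535 0.2452]
[0.6391 0.0554 0.25  ]
```

Call:
arm_command(dp=[[-0.9,-1.0,0.0],[-0.9,-1.0,0.0],[-0.9,-1.0,0.0],[-0.9,-1.0,0.0],[-0.9,-1.0,0.0],[-0.9,-1.0,0.0],[-0.9,-1.0,0.0],[-0.9,-1.0,0.0],[-0.9,-1.0,0.0],[-0.9,-1.0,0.0]], dr=[[0,0,0.5524],[0,0,0.5524],[0,0,0.5524],[0,0,0.5524],[0,0,0.5524],[0,0,0.5524],[0,0,0.5524],[0,0,0.5524],[0,0,0.5524],[0,0,0.5524]], jaw=0.28)

```text
time_s: 1.18
ee_pos: [0.3741, 0.1914, 0.2317]
orientation: [0.0, 0.693, 0.721, 0.001]
contact_force: [1.1, -0.5, 0.0]
grip_width: 0.28
gripper_force: 0.0
```

```bash
python3 - <<'E'
from h import *
e,R,s=pose();print(e,R.as_matrix().round(3),s['time_s'],s['grip_width']); print(rel([.429,.046,.17],YAW))
E
```

```text
[0.3740986  0.19142274 0.2316725 ] [[-0.04   0.999  0.001]
 [ 0.999  0.04   0.   ]
 [ 0.     0.001 -1.   ]] 1.1833 0.27974047511663697
[array([-0.3688,  0.1225,  0.1542]), array([ 0.0006, -0.0001, -0.002 ])]
```

Call:
arm_command(dp=[[-0.369,0.1225,0.154],[-0.369,0.1225,0.154],[-0.369,0.1225,0.154],[-0.369,0.1225,0.154],[-0.369,0.1225,0.154],[-0.369,0.1225,0.154],[-0.369,0.1225,0.154]], dr=[[0,0,0],[0,0,0],[0,0,0],[0,0,0],[0,0,0],[0,0,0],[0,0,0]])

```text
time_s: 1.77
ee_pos: [0.4292, 0.0479, 0.1698]
orientation: [-0.0, 0.692, 0.722, 0.0]
contact_force: [0.8, 0.1, -0.4]
grip_width: 0.279
gripper_force: 0.0
```

```bash
python3 - <<'E'
from h import *
e,R,s=pose();print(e,s['time_s'])
d=im('wrist','w1.png'); print(proj(d,[bar(0),bar(0)+[0,.065,0],bar(0)-[0,.065,0],e]))
E
```

```text
[0.42916041 0.04785023 0.1697724 ] 1.7667
[[319.64021964 251.36354103]
 [324.26559693 148.82320618]
 [315.69628372 338.83367942]
 [320.49596479 308.91247803]]
```

View pics/w1.png

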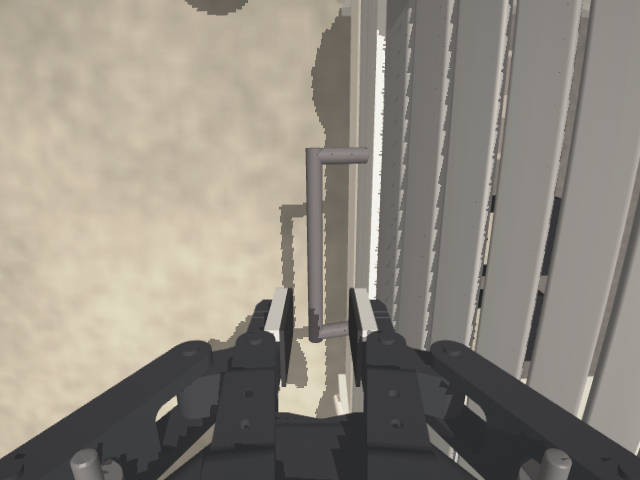

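The wrist view shows the bar from (314,150) to (316,338), between the finger planes, with the gap to the slats visible. I'll refine the bar position from this.

```bash
python3 - <<'E'
from h import *
d=im('wrist'); a=onz(d,(313.5,151),.087);b=onz(d,(315.5,338),.087); print(a,b,(a+b)/2,np.arctan2(a[1]-b[1],a[0]-b[0])-np.pi/2)
# hood edge top & apron depth check
for px in [(360,60),(360,250),(314,250)]: print(dep(d,px).round(4))
print(rel((a+b)/2*[1,1,0]+[0,0,.077],YAW))
E
```

```text
[0.42237449 0.11017166 0.087     ] [ 0.42882944 -0.01776537  0.087     ] [0.42560196 0.04620314 0.087     ] 0.050411325516843686
[0.4484 0.1653 0.069 ]
[0.4565 0.045  0.0756]
[0.4252 0.0494 0.0928]
[array([-0.0062, -0.0098,  0.2331]), array([ 0.0004, -0.0001,  0.0008])]
```

Call:
arm_command(dp=[[-0.006,-0.0095,0.1],[-0.006,-0.0095,0.18],[-0.006,-0.0095,0.233],[-0.006,-0.0095,0.233],[-0.006,-0.0095,0.233],[-0.006,-0.0095,0.233]], dr=[[0,0,0],[0,0,0],[0,0,0],[0,0,0],[0,0,0],[0,0,0]])

```text
time_s: 2.37
ee_pos: [0.427, 0.0461, 0.0781]
orientation: [0.001, 0.691, 0.723, 0.001]
contact_force: [1.6, 0.1, 0.4]
grip_width: 0.278
gripper_force: 0.0
```

Call:
arm_command(dp=[[0,0,0],[0,0,0],[0,0,0],[0,0,0],[0,0,0]], dr=[[0,0,0],[0,0,0],[0,0,0],[0,0,0],[0,0,0]], jaw=0, grip_force=25)

```text
time_s: 2.78
ee_pos: [0.4254, 0.0457, 0.0783]
orientation: [-0.0, 0.691, 0.723, 0.0]
contact_force: [-4.3, 0.7, 5.9]
grip_width: 0.102
gripper_force: 24.7
```

```bash
sed -i 's/^A=.*/A=np.array([.638,.056]); YAW=.047/' h.py; python3 - <<'E'
from h import *
e,R,s=pose();print(e,s['time_s'],s['grip_width'],s['gripper_force'],s['contact_force'])
o=e-bar(0); print(o)
Ri=R.inv()
for q in np.arange(.12,1.381,.09): print(round(q,2),(Ri.apply(bar(q)-bar(0))/.4).round(3).tolist())
E
```

```text
[0.42539124 0.0457276  0.07830845] 2.7833 0.10248455413535996 24.723093509674072 [-4.31657869  0.72259635  5.89365527]
[-0.00035116 -0.00028894 -0.00867437]
0.12 [0.0, 0.021, -0.063]
0.21 [0.0, 0.041, -0.108]
0.3 [0.0, 0.066, -0.151]
0.39 [0.0, 0.094, -0.191]
0.48 [0.0, 0.126, -0.229]
0.57 [0.001, 0.161, -0.264]
0.66 [0.001, 0.199, -0.296]
0.75 [0.001, 0.24, -0.324]
0.84 [0.001, 0.283, -0.348]
0.93 [0.001, 0.328, -0.369]
1.02 [0.001, 0.375, -0.385]
1.11 [0.001, 0.423, -0.397]
1.2 [0.001, 0.471, -0.404]
1.29 [0.001, 0.521, -0.407]
1.38 [0.002, 0.57, -0.406]
```

Call:
arm_command(dp=[[0,0.005,-0.02],[0,0.011,-0.042],[0,0.021,-0.063],[0,0.031,-0.086],[0,0.041,-0.108],[0,0.053,-0.13],[0,0.066,-0.151],[0,0.08,-0.171],[0,0.094,-0.191],[0,0.11,-0.21]], dr=[[0,0,0],[0,0,0],[0,0,0],[0,0,0],[0,0,0],[0,0,0],[0,0,0],[0,0,0],[0,0,0],[0,0,0]])

```text
time_s: 3.62
ee_pos: [0.4664, 0.0476, 0.161]
orientation: [-0.003, 0.691, 0.723, -0.002]
contact_force: [-10.8, 1.6, 4.0]
grip_width: 0.098
gripper_force: 24.9
```

Call:
arm_command(dp=[[0,0.016,-0.019],[0,0.034,-0.037],[0,0.051,-0.054],[0,0.07,-0.07],[0,0.089,-0.086],[0,0.109,-0.1],[0,0.13,-0.114],[0,0.151,-0.127],[0,0.173,-0.138],[0,0.195,-0.149]], dr=[[0,0,0],[0,0,0],[0,0,0],[0,0,0],[0,0,0],[0,0,0],[0,0,0],[0,0,0],[0,0,0],[0,0,0]])

```text
time_s: 4.45
ee_pos: [0.5483, 0.0515, 0.224]
orientation: [0.0, 0.691, 0.723, 0.001]
contact_force: [-5.4, 2.9, 8.2]
grip_width: 0.1
gripper_force: 25.5
```

Call:
arm_command(dp=[[0,0.023,-0.01],[0,0.046,-0.019],[0,0.07,-0.027],[0,0.094,-0.033],[0,0.118,-0.038],[0,0.142,-0.042],[0,0.166,-0.045],[0,0.19,-0.047],[0,0.216,-0.048],[0,0.24,-0.048]], dr=[[0,0,0],[0,0,0],[0,0,0],[0,0,0],[0,0,0],[0,0,0],[0,0,0],[0,0,0],[0,0,0],[0,0,0]])

```text
time_s: 5.28
ee_pos: [0.6459, 0.0561, 0.241]
orientation: [0.001, 0.691, 0.723, 0.002]
contact_force: [-0.5, 5.1, 3.5]
grip_width: 0.104
gripper_force: 26.2
```

Call:
arm_command(dp=[[0,0,0],[0,0,0],[0,0,0],[0,0,-0.05],[0,0,-0.12],[0,0,-0.2],[0,-0.1,-0.25],[0,-0.15,-0.25]], dr=[[0,0,0],[0,0,0],[0,0,0],[0,0,0],[0,0,0],[0,0,0],[0,0,0],[0,0,0]], jaw=0.4)

```text
time_s: 5.95
ee_pos: [0.584, 0.0515, 0.344]
orientation: [0.003, 0.692, 0.722, 0.001]
contact_force: [0.2, 0.1, 0.6]
grip_width: 0.4
gripper_force: 0.0
```

```bash
python3 - <<'E'
from h import *
d=im('scene','s2.png'); e=im('side','sd2.png'); w=im('wrist','w2.png')
a=cv2.imread('pics/s2.png')[150:390,180:440]; b=cv2.imread('pics/sd2.png')[160:420,190:510]
o=np.zeros((580,800,3),np.uint8); o[:369,:400]=cv2.resize(a,(400,369)); o[:325,400:]=cv2.resize(b,(400,325)); cv2.imwrite('pics/crop2.png',o)
E
```

```text
(no output)
```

View pics/crop2.png

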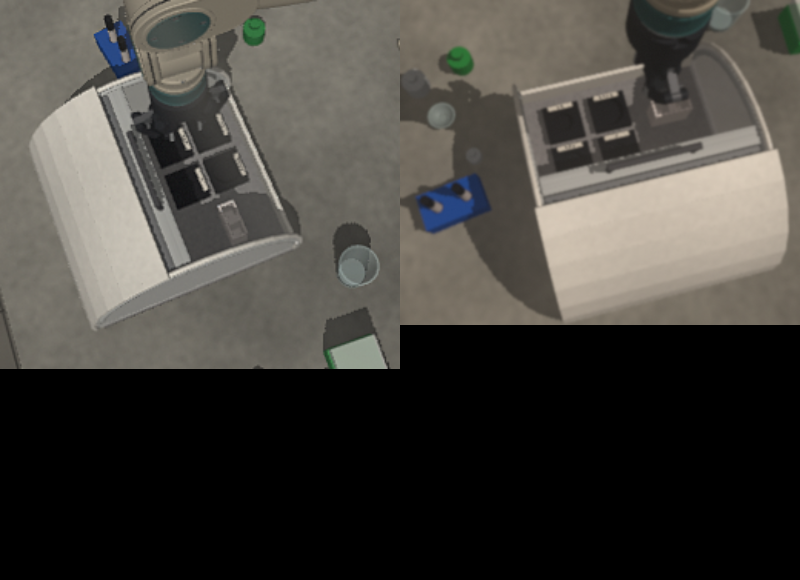

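View pics/w2.png

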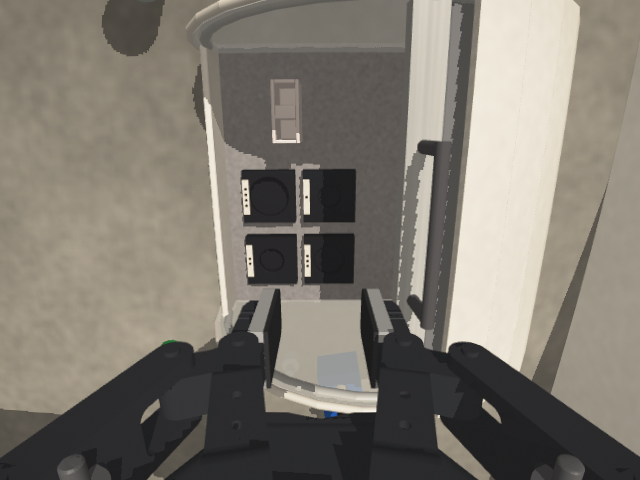

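The wrist view shows the four black blocks at (268,195), (329,195), (271,259) and (328,258), and the marker holder at (285,110) with its bar stowed at (433,230). I'll read the dots and locate the recesses.

```bash
python3 - <<'E'
from h import *
w=im('wrist'); f=w['frame']; g=cv2.cvtColor(f,cv2.COLOR_BGR2GRAY)
c=cv2.resize(f[70:290,230:365],None,fx=4.5/1.7,fy=4.5/1.7,interpolation=cv2.INTER_CUBIC)
c=cv2.convertScaleAbs(c,alpha=1.0); c2=cv2.convertScaleAbs(c,alpha=3.5)
cv2.imwrite('pics/lab.png',np.hstack([c,c2]))
m=(g<60).astype(np.uint8)*255; m[:, :230]=0;m[:,365:]=0;m[:150]=0;m[290:]=0
m=cv2.morphologyEx(m,cv2.MORPH_CLOSE,np.ones((3,3)))
n,l,st,ce=cv2.connectedComponentsWithStats(m)
C,S=np.cos(YAW),np.sin(YAW)
for i in range(1,n):
    if st[i,4]>1000:
        r=cv2.minAreaRect(np.argwhere(l==i)[:,::-1].astype(np.float32))
        P=np.array([onz(w,p,.028) for p in cv2.boxPoints(r)])
        p=P.mean(0); dl=p[:2]-A
        print(st[i],p.round(4),'case',(C*dl[0]+S*dl[1]).round(4),(-S*dl[0]+C*dl[1]).round(4),'sides',np.linalg.norm(P[0]-P[1]).round(4),np.linalg.norm(P[1]-P[2]).round(4), np.arctan2(*(P[1]-P[0])[[1,0]]).round(3))
for px in [(272,82),(298,82),(300,140),(272,140),(285,97),(287,126),(285,112)]: 
    p=onz(w,px,.072); dl=p[:2]-A;print(px,p.round(4),(C*dl[0]+S*dl[1]).round(4),(-S*dl[0]+C*dl[1]).round(4),dep(w,px).round(3))
E
```

```text
[ 302  169   53   54 2551] [0.5927 0.0454 0.028 ] case -0.0458 -0.0084 sides 0.0638 0.0671 0.044
[ 240  170   55   53 2531] [0.5162 0.0416 0.028 ] case -0.1223 -0.0087 sides 0.0665 0.0659 0.041
[ 244  234   52   50 2248] [ 0.5197 -0.0416  0.028 ] case -0.1228 -0.092 sides 0.066 0.0686 0.043
[ 303  234   51   50 2265] [ 0.5968 -0.0383  0.028 ] case -0.0455 -0.0922 sides 0.0645 0.0687 0.043
(272, 82) [0.5268 0.1715 0.072 ] -0.1056 0.1206 [0.527 0.171 0.072]
(298, 82) [0.554  0.1726 0.072 ] -0.0784 0.1204 [0.553 0.175 0.048]
(300, 140) [0.5579 0.1135 0.072 ] -0.0773 0.0612 [0.556 0.112 0.032]
(272, 140) [0.5275 0.1122 0.072 ] -0.1078 0.0613 [0.527 0.112 0.072]
(285, 97) [0.5407 0.1571 0.072 ] -0.0924 0.1055 [0.536 0.161 0.016]
(287, 126) [0.5435 0.1276 0.072 ] -0.0911 0.0759 [0.539 0.128 0.017]
(285, 112) [0.541  0.1419 0.072 ] -0.0928 0.0904 [0.541 0.142 0.073]
```

View pics/lab.png

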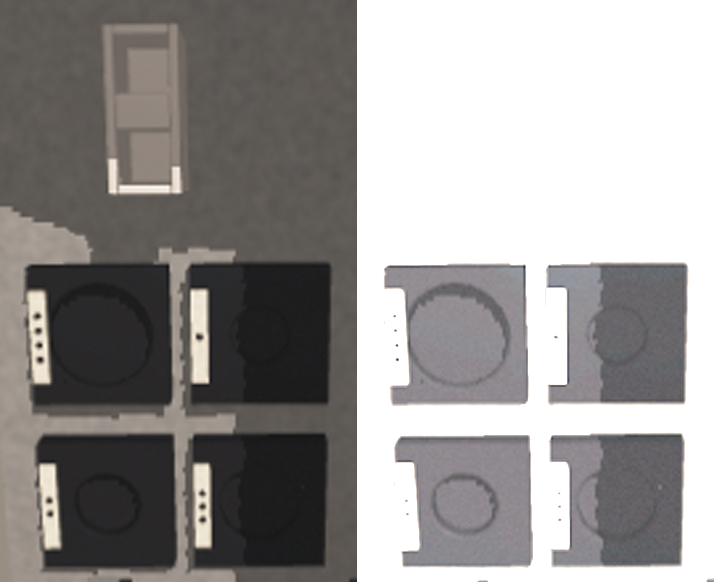

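Dots: front-left 4 (500 g), back-left 1 (50 g), front-right 2 (100 g), back-right 3 (200 g). The recess sizes agree with this. The holder is at (285,110). Next I go over the 500 g weight.

```bash
cat >> h.py <<'E'
SLOT={500:(.5162,.0416),50:(.5927,.0454),100:(.5197,-.0416),200:(.5968,-.0383)}
POCK=[(.5415,.1245),(.5400,.1603)]
E
python3 - <<'E'
from h import *
print(rel([.40,-.285,.24],-.35))
w=im('wrist')
for y in (110,170,230): print([dep(w,(x,y)).round(3).tolist() for x in (404,409,414,420)])
E
```

```text
[array([-0.8211, -0.4938,  0.2492]), array([0.0004, 0.0004, 0.1879])]
[[0.637, 0.142, 0.216], [0.64, 0.142, 0.218], [0.643, 0.142, 0.219], [0.648, 0.142, 0.218]]
[[0.641, 0.101, 0.218], [0.645, 0.101, 0.218], [0.648, 0.101, 0.217], [0.653, 0.101, 0.217]]
[[0.646, 0.057, 0.218], [0.649, 0.057, 0.219], [0.653, 0.057, 0.217], [0.658, 0.057, 0.217]]
```

Call:
arm_command(dp=[[-0.5,-0.3,0.0],[-0.5,-0.3,0.0],[-0.5,-0.3,0.0],[-0.5,-0.3,0.0],[-0.5,-0.3,0.0],[-0.82,-0.493,0.1],[-0.82,-0.493,0.2],[-0.82,-0.493,0.249],[-0.82,-0.493,0.249],[-0.82,-0.493,0.249]], dr=[[0,0,0.05],[0,0,0.1],[0,0,0.188],[0,0,0.188],[0,0,0.188],[0,0,0.188],[0,0,0.188],[0,0,0.188],[0,0,0.188],[0,0,0.188]], jaw=0.72)

```text
time_s: 7.03
ee_pos: [0.3995, -0.286, 0.2375]
orientation: [-0.001, 0.82, 0.573, -0.001]
contact_force: [1.2, 0.8, -0.2]
grip_width: 0.722
gripper_force: 0.0
```

```bash
python3 - <<'E'
from h import *
e,R,s=pose();print(e,s['time_s'],s['joints'].round(2))
d=im('wrist','w3.png'); s=im('side','sd3.png');c=im('scene')
print(proj(d,[[.395,-.294,.052],[.551,-.211,.02]]))
for D in(d,):
  P=cloud(D)
  # small + 500 points by height
  for n,(x,y,lo,hi) in {'500':(.395,-.294,.03,.062),'small':(.551,-.211,.010,.05)}.items():
    m=(np.hypot(P[...,0]-x,P[...,1]-y)<.04)&(P[...,2]>lo)&(P[...,2]<hi)&(D['depth']>0)
    if m.sum(): 
        q=P[m]; print(n,m.sum(),q.min(0).round(4),q.max(0).round(4),np.median(q,0).round(4))
E
```

```text
[ 0.39953165 -0.28598028  0.23747133] 7.0333 [-0.75  0.04 -0.3   1.24 -0.    1.17]
[[319.54642499 223.1115629 ]
 [447.97184772  76.02749909]]
500 1634 [ 0.373  -0.3181  0.0302] [ 0.4166 -0.2742  0.0607] [ 0.3961 -0.293   0.0412]
small 1142 [ 0.5341 -0.224   0.0101] [ 0.5908 -0.1977  0.0499] [ 0.548  -0.2118  0.0235]
```

View pics/w3.png

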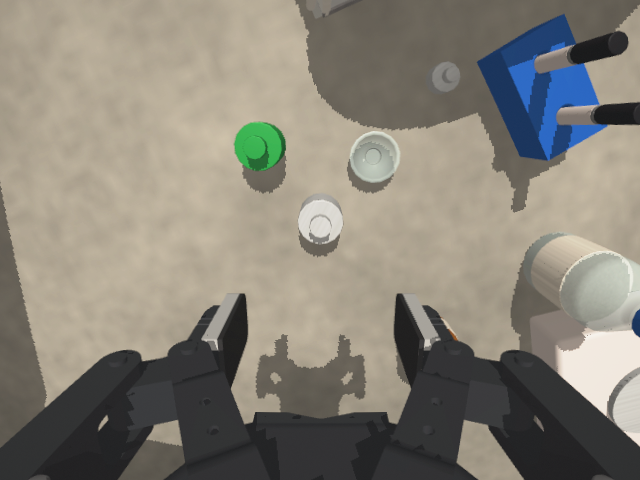

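The wrist view shows the 500 g weight at (320,225), the green decoy at (260,147), the dish at (375,157), a small weight at (446,77) whose height and width fit the 100 g, and the rack at (555,90).

```bash
python3 - <<'E'
from h import *
print(rel([.395,-.296,.014]))
E
```

```text
[array([-0.0307,  0.0041,  0.556 ])]
```

Call:
arm_command(dp=[[-0.03,0.004,0.1],[-0.03,0.004,0.2],[-0.03,0.004,0.3],[-0.03,0.004,0.4],[-0.03,0.004,0.46],[-0.03,0.004,0.51],[-0.03,0.004,0.54],[-0.03,0.004,0.556],[-0.03,0.004,0.556],[-0.03,0.004,0.556]], dr=[[0,0,0],[0,0,0],[0,0,0],[0,0,0],[0,0,0],[0,0,0],[0,0,0],[0,0,0],[0,0,0],[0,0,0]])

```text
time_s: 8.02
ee_pos: [0.3993, -0.2961, 0.0178]
orientation: [0.0, 0.819, 0.574, 0.0]
contact_force: [1.1, 0.5, 0.6]
grip_width: 0.718
gripper_force: 0.0
```

Call:
arm_command(dp=[[0,0,0],[0,0,0],[0,0,0],[0,0,0],[0,0,0],[0,0,0],[0,0,0]], dr=[[0,0,0],[0,0,0],[0,0,0],[0,0,0],[0,0,0],[0,0,0],[0,0,0]], jaw=0.0, grip_force=40)

```text
time_s: 8.6
ee_pos: [0.3985, -0.2963, 0.0187]
orientation: [0.001, 0.819, 0.573, -0.0]
contact_force: [-2.7, 2.1, 6.1]
grip_width: 0.499
gripper_force: 40.8
```

```bash
python3 - <<'E'
from h import *
e,R,s=pose();print(e,s['time_s'],s['grip_width'],s['contact_force'].round(1))
print(rel([*SLOT[500],.30],YAW))
E
```

```text
[ 0.39853219 -0.29625027  0.01870633] 8.6 0.49852864226757354 [-2.7  2.1  6.1]
[array([ 0.8937, -0.0124, -0.7039]), array([ 0.0004,  0.0005, -0.1894])]
```

```bash
python3 - <<'E'
s=open('h.py').read()
s=s.replace("    dp=R.inv()","""    z=R.as_matrix()[:,2]
    if z[2]<-.999:
        y=R.as_matrix()[:,1]; y=np.array([y[0],y[1],0]);y/=np.linalg.norm(y); R=Ro.from_matrix(np.stack([np.cross(y,[0,0,-1]),y,[0,0,-1.]],1))
    dp=R.inv()""")
open('h.py','w').write(s)
from h import *
print(rel([*SLOT[500],.28],YAW))
E
```

```text
[array([ 0.8943, -0.0131, -0.6532]), array([ 0.    ,  0.    , -0.1894])]
```

Call:
arm_command(dp=[[0,0,-0.05],[0,0,-0.13],[0,0,-0.22],[0,0,-0.31],[0,0,-0.4],[0,0,-0.5],[0,0,-0.6],[0,0,-0.66],[0,0,-0.66]], dr=[[0,0,0],[0,0,0],[0,0,0],[0,0,0],[0,0,0],[0,0,0],[0,0,0],[0,0,0],[0,0,0]])

```text
time_s: 9.35
ee_pos: [0.4011, -0.2984, 0.2881]
orientation: [0.006, 0.819, 0.573, 0.001]
contact_force: [0.1, -1.2, -5.0]
grip_width: 0.494
gripper_force: 43.4
```

Call:
arm_command(dp=[[0.1,0,0],[0.2,0,0],[0.3,0,0],[0.4,0,0],[0.5,-0.005,0],[0.6,-0.01,0],[0.7,-0.013,0],[0.8,-0.013,0],[0.88,-0.013,0],[0.894,-0.013,0]], dr=[[0,0,-0.02],[0,0,-0.05],[0,0,-0.08],[0,0,-0.11],[0,0,-0.15],[0,0,-0.189],[0,0,-0.189],[0,0,-0.189],[0,0,-0.189],[0,0,-0.189]])

```text
time_s: 10.18
ee_pos: [0.516, 0.0467, 0.2788]
orientation: [-0.002, 0.689, 0.725, 0.001]
contact_force: [0.2, -0.5, -4.7]
grip_width: 0.498
gripper_force: 43.2
```

Call:
arm_command(dp=[[0,0,0],[0,0,0],[0,0,0]], dr=[[0,0,0],[0,0,0],[0,0,0]])

```text
time_s: 10.43
ee_pos: [0.5149, 0.041, 0.28]
orientation: [-0.001, 0.691, 0.723, -0.001]
contact_force: [-0.9, 0.3, -4.9]
grip_width: 0.497
gripper_force: 43.2
```

```bash
python3 - <<'E'
from h import *
e,R,s=pose();print(e,s['time_s'],R.as_matrix()[:,2].round(4))
print(rel([*SLOT[500],.10],YAW))
w=im('wrist'); P=cloud(w); g=cv2.cvtColor(w['frame'],cv2.COLOR_BGR2GRAY)
# held weight location: bright px between fingers
c=[e[0],e[1],e[2]+.02]; print(proj(w,[e,e+[0,0,.04]]))
# block corners visible now (500 block): predicted vs dark blob
for k in SLOT:
    print(k,proj(w,[[*SLOT[k],.028]]).round(1))
cv2.imwrite('pics/w4.png',w['frame'])
E
```

```text
[0.51486964 0.04096899 0.28002514] 10.4333 [-2.4e-03 -5.0e-04 -1.0e+00]
[array([0.0014, 0.0034, 0.4501]), array([ 0.    ,  0.    , -0.0009])]
[[320.50848194 308.94229406]
 [320.31950462 365.69416384]]
500 [[322.1 199.4]]
50 [[392.3 199.2]]
100 [[321.8 270.7]]
200 [[388.5 270.9]]
```

View pics/w4.png

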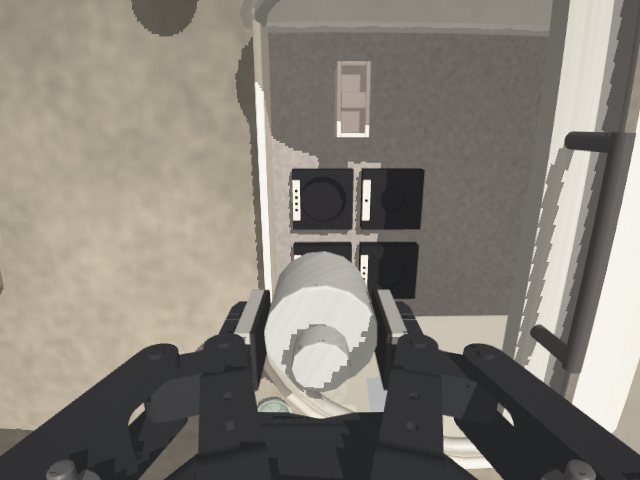

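The wrist view shows the 500 g weight held upright at (320,310). The 4-dot block is at (322,199), as predicted. I lower it.

Call:
arm_command(dp=[[0.001,0.0034,0.08],[0.001,0.0034,0.16],[0.001,0.0034,0.24],[0.001,0.0034,0.32],[0.001,0.0034,0.4],[0.001,0.0034,0.46],[0.001,0.0034,0.51],[0.001,0.0034,0.54],[0.001,0.0034,0.54],[0.001,0.0034,0.54]], dr=[[0,0,0],[0,0,0],[0,0,0],[0,0,0],[0,0,0],[0,0,0],[0,0,0],[0,0,0],[0,0,0],[0,0,0]])

```text
time_s: 11.32
ee_pos: [0.5164, 0.0412, 0.0649]
orientation: [-0.001, 0.691, 0.723, -0.001]
contact_force: [-0.1, -0.4, -4.6]
grip_width: 0.499
gripper_force: 43.0
```

```bash
python3 - <<'E'
from h import *
e,R,s=pose();print(e,s['time_s'],R.as_matrix()[:,2].round(4))
print(rel([*SLOT[500],.038],YAW))
E
```

```text
[0.51644904 0.04123493 0.06487796] 11.3167 [-1.8e-03 -1.0e-04 -1.0e+00]
[array([ 0.0009, -0.0006,  0.0672]), array([ 0.    ,  0.    , -0.0014])]
```

Call:
arm_command(dp=[[0.001,0,0.015],[0.001,0,0.03],[0.001,0,0.042],[0.001,0,0.052],[0.001,0,0.06],[0.001,0,0.066],[0.001,0,0.068],[0.001,0,0.068]], dr=[[0,0,0],[0,0,0],[0,0,0],[0,0,0],[0,0,0],[0,0,0],[0,0,0],[0,0,0]])

```text
time_s: 11.98
ee_pos: [0.5171, 0.0428, 0.0379]
orientation: [-0.0, 0.691, 0.723, -0.0]
contact_force: [0.4, -0.8, -5.6]
grip_width: 0.502
gripper_force: 43.1
```

Call:
arm_command(dp=[[0,-0.001,0.002],[0,-0.001,0.004],[0,-0.001,0.004]], dr=[[0,0,0],[0,0,0],[0,0,0]])

```text
time_s: 12.23
ee_pos: [0.5171, 0.0428, 0.0368]
orientation: [0.0, 0.691, 0.723, 0.0]
contact_force: [0.1, 0.6, -3.0]
grip_width: 0.5
gripper_force: 43.4
```

Call:
arm_command(dp=[[0,0,0],[0,0,0],[0,0,0],[0,0,0],[0,0,-0.05],[0,0,-0.13],[0,0,-0.22],[0,0,-0.32],[0,0,-0.42],[0,0,-0.52]], dr=[[0,0,0],[0,0,0],[0,0,0],[0,0,0],[0,0,0],[0,0,0],[0,0,0],[0,0,0],[0,0,0],[0,0,0]], jaw=0.72)

```text
time_s: 13.07
ee_pos: [0.5165, 0.0427, 0.2467]
orientation: [0.0, 0.691, 0.723, 0.0]
contact_force: [0.0, -0.1, -0.5]
grip_width: 0.723
gripper_force: 0.0
```

```bash
cat >> h.py <<'E'
def top(D,x,y,lo,hi,r=.04):
    P=cloud(D); m=(np.hypot(P[...,0]-x,P[...,1]-y)<r)&(P[...,2]>lo)&(P[...,2]<hi)&(D['depth']>0)
    q=P[m]; return (m.sum(),((q.min(0)+q.max(0))/2).round(4),np.ptp(q,axis=0).round(4)) if m.sum() else 0
E
python3 - <<'E'
from h import *
e,R,s=pose();print(e,s['time_s'])
w=im('wrist'); print(top(w,*SLOT[500],.066,.085),top(w,*SLOT[500],.05,.064))
sd=im('side'); print('100',top(sd,.5476,-.211,.014,.045,.028))
print(rel([.5476,-.211,.26],YAW))
E
```

```text
[0.51651205 0.0427436  0.24674223] 13.0667
(np.int64(424), array([0.5173, 0.0418, 0.073 ]), array([0.0198, 0.0193, 0.0127])) (np.int64(1308), array([0.5174, 0.0417, 0.0556]), array([0.0429, 0.0433, 0.0113]))
100 (np.int64(118), array([ 0.5472, -0.2125,  0.0291]), array([0.027 , 0.0246, 0.0293]))
[array([-0.6361,  0.0342, -0.0172]), array([ 0.    ,  0.    , -0.0004])]
```

```bash
python3 - <<'E'
from h import *
d=im('side'); P=cloud(d); h=cv2.cvtColor(d['frame'],cv2.COLOR_BGR2HSV)
m=(h[...,0]>105)&(h[...,0]<130)&(h[...,1]>120)&(P[...,2]>.044)&(P[...,2]<.056)&(abs(P[...,0]-.62)<.12)&(abs(P[...,1]+.25)<.12)
q=P[m][:,:2].astype(np.float32); r=cv2.minAreaRect(q); print(m.sum(),r,cv2.boxPoints(r).round(3).tolist())
c=im('scene'); P=cloud(c)
for D in (d,c):
    P=cloud(D);m=(P[...,2]>.118)&(P[...,2]<.135)&(abs(P[...,0]-.62)<.08)&(abs(P[...,1]+.26)<.08)
    q=P[m][:,:3]; lab=None
    if len(q): 
        k,l,cc=cv2.kmeans(q[:,:2].astype(np.float32),2,None,(3,50,1e-5),5,0); print(len(q),cc, [np.ptp(q[l[:,0]==i],axis=0).round(3) for i in(0,1)])
E
```

```text
1137 ((0.6259410977363586, -0.2544568181037903), (0.060646217316389084, 0.10542202740907669), 11.512131690979004) [[0.5860000252723694, -0.20900000631809235], [0.6069999933242798, -0.31200000643730164], [0.6660000085830688, -0.30000001192092896], [0.6449999809265137, -0.19699999690055847]]
118 [[ 0.62240916 -0.22883391]
 [ 0.63174003 -0.2772696 ]] [array([0.013, 0.013, 0.014]), array([0.014, 0.013, 0.017])]
54 [[ 0.63298965 -0.2730011 ]
 [ 0.62240714 -0.22532459]] [array([0.012, 0.015, 0.016]), array([0.014, 0.016, 0.015])]
```

Call:
arm_command(dp=[[-0.05,0,-0.05],[-0.15,0.01,-0.05],[-0.25,0.02,-0.05],[-0.35,0.034,-0.05],[-0.45,0.034,-0.05],[-0.55,0.034,-0.03],[-0.636,0.034,0.0],[-0.636,0.034,0.1],[-0.636,0.034,0.1],[-0.636,0.034,0.1]], dr=[[0,0,0],[0,0,0],[0,0,0],[0,0,0],[0,0,0],[0,0,0],[0,0,0],[0,0,0],[0,0,0],[0,0,0]], jaw=0.36)

```text
time_s: 14.1
ee_pos: [0.5384, -0.2093, 0.1998]
orientation: [-0.005, 0.691, 0.723, -0.001]
contact_force: [-0.5, 0.8, 0.4]
grip_width: 0.358
gripper_force: 0.0
```

```bash
python3 - <<'E'
from h import *
e,R,s=pose();print(e,s['time_s'])
w=im('wrist'); print('body',top(w,.5472,-.2118,.014,.03,.028),'knob',top(w,.5472,-.2118,.034,.05,.028))
r=top(w,.5472,-.2118,.034,.05,.028)[1]
print(rel([r[0],r[1],.0245],YAW))
E
```

```text
[ 0.53842349 -0.20929566  0.19983005] 14.1
body (np.int64(500), array([ 0.5479, -0.2111,  0.0218]), array([0.0263, 0.0267, 0.0155])) knob (np.int64(193), array([ 0.5478, -0.2112,  0.0384]), array([0.012 , 0.0125, 0.0088]))
[array([-0.0044,  0.0178,  0.4454]), array([ 0.    ,  0.    , -0.0004])]
```

Call:
arm_command(dp=[[-0.004,0.016,0.1],[-0.004,0.016,0.2],[-0.004,0.016,0.27],[-0.004,0.016,0.32],[-0.004,0.016,0.34],[-0.004,0.016,0.34],[-0.004,0.016,0.34]], dr=[[0,0,0],[0,0,0],[0,0,0],[0,0,0],[0,0,0],[0,0,0],[0,0,0]])

```text
time_s: 14.73
ee_pos: [0.5502, -0.2121, 0.0704]
orientation: [0.001, 0.69, 0.724, 0.0]
contact_force: [0.2, -0.3, 0.0]
grip_width: 0.362
gripper_force: 0.0
```

```bash
python3 - <<'E'
from h import *
e,R,s=pose();print(e,s['time_s'])
print(rel([.5478,-.2112,.0245],YAW))
E
```

```text
[ 0.55024765 -0.21213166  0.07038163] 14.7333
[array([ 0.0026, -0.006 ,  0.1147]), array([0.    , 0.    , 0.0002])]
```

Call:
arm_command(dp=[[0.0026,-0.006,0.04],[0.0026,-0.006,0.08],[0.0026,-0.006,0.1],[0.0026,-0.006,0.115],[0.0026,-0.006,0.115],[0.0026,-0.006,0.115]], dr=[[0,0,0],[0,0,0],[0,0,0],[0,0,0],[0,0,0],[0,0,0]])

```text
time_s: 15.23
ee_pos: [0.547, -0.2115, 0.0235]
orientation: [0.001, 0.691, 0.723, 0.0]
contact_force: [0.1, 0.4, 0.5]
grip_width: 0.36
gripper_force: 0.0
```

Call:
arm_command(dp=[[0,0,0],[0,0,0],[0,0,0],[0,0,0],[0,0,0],[0,0,0]], dr=[[0,0,0],[0,0,0],[0,0,0],[0,0,0],[0,0,0],[0,0,0]], jaw=0.0, grip_force=40)

```text
time_s: 15.73
ee_pos: [0.5472, -0.2117, 0.0236]
orientation: [0.001, 0.691, 0.723, 0.0]
contact_force: [-0.0, -0.3, 6.3]
grip_width: 0.127
gripper_force: 39.3
```

Call:
arm_command(dp=[[0,0,-0.03],[0,0,-0.1],[0,0,-0.2],[0,0,-0.3],[0,0,-0.4],[0,0,-0.5],[0,0,-0.6],[0,0,-0.65],[0,0,-0.65],[0,0,-0.65]], dr=[[0,0,0],[0,0,0],[0,0,0],[0,0,0],[0,0,0],[0,0,0],[0,0,0],[0,0,0],[0,0,0],[0,0,0]])

```text
time_s: 16.57
ee_pos: [0.5465, -0.2114, 0.2842]
orientation: [0.001, 0.691, 0.723, 0.0]
contact_force: [-0.1, -0.4, -1.4]
grip_width: 0.127
gripper_force: 39.3
```

```bash
python3 - <<'E'
from h import *
e,R,s=pose();print(e,s['time_s'],s['grip_width'])
print(rel([*SLOT[100],e[2]],YAW))
E
```

```text
[ 0.54651493 -0.2113683   0.28415724] 16.5667 0.1265454166469645
[array([ 0.4271, -0.0474,  0.    ]), array([ 0.    ,  0.    , -0.0004])]
```

Call:
arm_command(dp=[[0.07,-0.01,0],[0.16,-0.02,0],[0.25,-0.03,0],[0.33,-0.04,0],[0.4,-0.047,0],[0.4265,-0.047,0],[0.4265,-0.047,0],[0.4265,-0.047,0],[0.4265,-0.047,0]], dr=[[0,0,0],[0,0,0],[0,0,0],[0,0,0],[0,0,0],[0,0,0],[0,0,0],[0,0,0],[0,0,0]])

```text
time_s: 17.32
ee_pos: [0.5192, -0.0424, 0.2814]
orientation: [-0.001, 0.691, 0.723, -0.001]
contact_force: [-0.2, -1.0, -1.7]
grip_width: 0.122
gripper_force: 39.2
```

Call:
arm_command(dp=[[0,0,0.1],[0,0,0.2],[0,0,0.3],[0,0,0.4],[0,0,0.48],[0,0,0.53],[0,0,0.54],[0,0,0.54],[0,0,0.54]], dr=[[0,0,0],[0,0,0],[0,0,0],[0,0,0],[0,0,0],[0,0,0],[0,0,0],[0,0,0],[0,0,0]])

```text
time_s: 18.07
ee_pos: [0.5206, -0.0427, 0.0674]
orientation: [0.001, 0.691, 0.723, 0.0]
contact_force: [0.2, -0.2, -0.2]
grip_width: 0.125
gripper_force: 39.2
```

```bash
python3 - <<'E'
from h import *
e,R,s=pose();print(e,s['time_s'],s['grip_width'],s['joints'].round(2))
print(rel([.5197,-.0423,.0425],YAW))
w=im('wrist','w5.png')
print(proj(w,[[.5197,-.0423,.028],e-[0,0,.0235]]))
E
```

```text
[ 0.52064908 -0.04267819  0.06735733] 18.0667 0.12532039875311787 [-0.21  0.24 -0.45  0.88 -0.    1.32]
[array([ 0.0011, -0.0023,  0.0621]), array([ 0.   ,  0.   , -0.001])]
[[318.57753116 273.64120378]
 [320.37294251 286.59765895]]
```

View pics/w5.png

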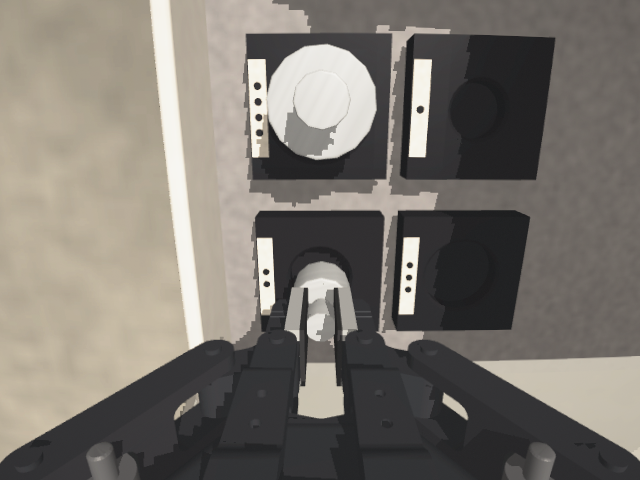

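The wrist view shows the 500 g weight seated at (322,100) and the 100 g weight held over its 2-dot recess at (320,272). I lower it.

Call:
arm_command(dp=[[0.001,-0.0023,0.02],[0.001,-0.0023,0.035],[0.001,-0.0023,0.047],[0.001,-0.0023,0.056],[0.001,-0.0023,0.062],[0.001,-0.0023,0.062],[0.001,-0.0023,0.062]], dr=[[0,0,0],[0,0,0],[0,0,0],[0,0,0],[0,0,0],[0,0,0],[0,0,0]])

```text
time_s: 18.7
ee_pos: [0.519, -0.0415, 0.0418]
orientation: [0.0, 0.691, 0.723, 0.0]
contact_force: [1.0, -2.1, -0.3]
grip_width: 0.123
gripper_force: 39.6
```

Call:
arm_command(dp=[[0,0,0.001],[0,0,0.002],[0,0,0.002]], dr=[[0,0,0],[0,0,0],[0,0,0]])

```text
time_s: 18.95
ee_pos: [0.5192, -0.0417, 0.0416]
orientation: [0.001, 0.691, 0.723, -0.0]
contact_force: [0.5, -2.8, 4.5]
grip_width: 0.125
gripper_force: 40.1
```

Call:
arm_command(dp=[[0,0,0],[0,0,0],[0,0,0],[0,0,-0.02],[0,0,-0.1],[0,0,-0.2],[0,0,-0.3],[0,0,-0.4],[0,0,-0.5],[0,0,-0.6]], dr=[[0,0,0],[0,0,0],[0,0,0],[0,0,0],[0,0,0],[0,0,0],[0,0,0],[0,0,0],[0,0,0],[0,0,0]], jaw=0.38)

```text
time_s: 19.78
ee_pos: [0.5178, -0.0408, 0.2833]
orientation: [-0.0, 0.691, 0.723, 0.0]
contact_force: [0.7, -0.4, -0.0]
grip_width: 0.381
gripper_force: 0.0
```

```bash
python3 - <<'E'
from h import *
w=im('wrist','w6.png'); print(top(w,*SLOT[100],.031,.045,.03),top(w,*SLOT[100],.05,.065,.03))
e,R,s=pose();print(e,s['time_s'],s['joints'].round(2))
print(rel([.6209,-.2300,.30],YAW),rel([.6309,-.2790,.30],YAW))
E
```

```text
(np.int64(374), array([ 0.5123, -0.0421,  0.0369]), array([0.042 , 0.039 , 0.0118])) (np.int64(135), array([ 0.5197, -0.0416,  0.0555]), array([0.0123, 0.0125, 0.0099]))
[ 0.52252869 -0.0417327   0.29259015] 19.8333 [-0.2   0.06 -0.16  1.34  0.    1.32]
[array([-0.4816,  0.2238, -0.0185]), array([ 0.    ,  0.    , -0.0003])] [array([-0.6051,  0.2431, -0.0185]), array([ 0.    ,  0.    , -0.0003])]
```

Call:
arm_command(dp=[[-0.08,0.03,0],[-0.17,0.07,0],[-0.26,0.11,0],[-0.34,0.15,0],[-0.42,0.19,0],[-0.47,0.215,0],[-0.48,0.224,0],[-0.48,0.224,0],[-0.48,0.224,0],[-0.48,0.224,0]], dr=[[0,0,0],[0,0,0],[0,0,0],[0,0,0],[0,0,0],[0,0,0],[0,0,0],[0,0,0],[0,0,0],[0,0,0]], jaw=0.45)

```text
time_s: 20.67
ee_pos: [0.6163, -0.2275, 0.281]
orientation: [-0.001, 0.69, 0.724, 0.0]
contact_force: [0.3, -0.3, 0.6]
grip_width: 0.448
gripper_force: 0.0
```

```bash
python3 - <<'E'
from h import *
e,R,s=pose();print(e,s['time_s'])
w=im('wrist'); 
for p in((.622,-.228),(.632,-.277)):
    for lo,hi in((.128,.145),(.1,.128),(.07,.1)): print(lo,top(w,*p,lo,hi,.02))
print(rel([.622,-.228,.073],YAW))
E
```

```text
[ 0.61625965 -0.2274515   0.28099753] 20.6667
0.128 (np.int64(263), array([ 0.6221, -0.2277,  0.1318]), array([0.0142, 0.0142, 0.0075]))
0.1 (np.int64(114), array([ 0.6221, -0.2239,  0.1141]), array([0.0143, 0.0063, 0.0273]))
0.07 (np.int64(98), array([ 0.6221, -0.2248,  0.0849]), array([0.0144, 0.008 , 0.0299]))
0.128 (np.int64(234), array([ 0.6319, -0.2762,  0.1318]), array([0.014 , 0.0133, 0.0076]))
0.1 (np.int64(173), array([ 0.6321, -0.2742,  0.114 ]), array([0.0144, 0.0095, 0.028 ]))
0.07 (np.int64(152), array([ 0.6321, -0.2744,  0.085 ]), array([0.0146, 0.0099, 0.0299]))
[array([-0.0022,  0.0142,  0.5205]), array([0.    , 0.    , 0.0002])]
```

Call:
arm_command(dp=[[-0.001,0.014,0.08],[-0.001,0.014,0.16],[-0.001,0.014,0.24],[-0.001,0.014,0.24],[-0.001,0.014,0.24]], dr=[[0,0,0],[0,0,0],[0,0,0],[0,0,0],[0,0,0]])

```text
time_s: 21.13
ee_pos: [0.6205, -0.2271, 0.1833]
orientation: [-0.003, 0.69, 0.724, -0.001]
contact_force: [0.2, -0.7, 1.2]
grip_width: 0.454
gripper_force: 0.0
```

```bash
python3 - <<'E'
from h import *
e,R,s=pose();print(e,s['time_s'])
print(rel([.622,-.2277,.073],YAW))
E
```

```text
[ 0.62051305 -0.22710257  0.18331001] 21.1333
[array([-0.0017,  0.0036,  0.2758]), array([0.    , 0.    , 0.0002])]
```

Call:
arm_command(dp=[[-0.0015,0.003,0.07],[-0.0015,0.003,0.14],[-0.0015,0.003,0.2],[-0.0015,0.003,0.25],[-0.0015,0.003,0.275],[-0.0015,0.003,0.275],[-0.0015,0.003,0.275]], dr=[[0,0,0],[0,0,0],[0,0,0],[0,0,0],[0,0,0],[0,0,0],[0,0,0]])

```text
time_s: 21.72
ee_pos: [0.625, -0.2299, 0.0769]
orientation: [0.001, 0.691, 0.723, 0.0]
contact_force: [-0.0, 0.3, 0.2]
grip_width: 0.453
gripper_force: 0.0
```

Call:
arm_command(dp=[[0,0,0],[0,0,0],[0,0,0],[0,0,0],[0,0,0],[0,0,0],[0,0,0]], dr=[[0,0,0],[0,0,0],[0,0,0],[0,0,0],[0,0,0],[0,0,0],[0,0,0]], jaw=0.0, grip_force=40)

```text
time_s: 22.3
ee_pos: [0.6244, -0.2305, 0.0775]
orientation: [0.001, 0.691, 0.723, -0.0]
contact_force: [-2.4, -0.5, 5.7]
grip_width: 0.164
gripper_force: 38.6
```

Call:
arm_command(dp=[[0,0,-0.03],[0,0,-0.1],[0,0,-0.2],[0,0,-0.3],[0,0,-0.4],[0,0,-0.5],[0,0,-0.6],[0,0,-0.66],[0,0,-0.66],[0,0,-0.66]], dr=[[0,0,0],[0,0,0],[0,0,0],[0,0,0],[0,0,0],[0,0,0],[0,0,0],[0,0,0],[0,0,0],[0,0,0]])

```text
time_s: 23.13
ee_pos: [0.6251, -0.2301, 0.3432]
orientation: [0.003, 0.691, 0.723, 0.001]
contact_force: [-0.2, 0.0, -0.3]
grip_width: 0.158
gripper_force: 39.3
```

```bash
python3 - <<'E'
from h import *
e,R,s=pose();print(e,s['time_s'],s['grip_width'])
print(rel([*POCK[1],.336],YAW),rel([*POCK[0],.336],YAW))
E
```

```text
[ 0.62509575 -0.23010964  0.34315723] 23.1333 0.15830590008238127
[array([ 0.9848, -0.1674,  0.0179]), array([ 0.    ,  0.    , -0.0004])] [array([ 0.8952, -0.1678,  0.0179]), array([ 0.    ,  0.    , -0.0004])]
```

Call:
arm_command(dp=[[0.08,-0.02,0],[0.17,-0.04,0],[0.26,-0.06,0],[0.35,-0.08,0],[0.44,-0.1,0],[0.53,-0.12,0],[0.6,-0.14,0],[0.62,-0.164,0],[0.62,-0.164,0],[0.62,-0.164,0]], dr=[[0,0,0],[0,0,0],[0,0,0],[0,0,0],[0,0,0],[0,0,0],[0,0,0],[0,0,0],[0,0,0],[0,0,0]])

```text
time_s: 23.97
ee_pos: [0.546, 0.0152, 0.338]
orientation: [-0.0, 0.69, 0.724, -0.001]
contact_force: [-0.0, 0.5, 0.5]
grip_width: 0.163
gripper_force: 39.3
```

```bash
python3 - <<'E'
from h import *
e,R,s=pose();print(e,s['time_s'],s['grip_width'])
w=im('wrist'); P=cloud(w); C,S=np.cos(YAW),np.sin(YAW)
X=C*(P[...,0]-A[0])+S*(P[...,1]-A[1]); Y=-S*(P[...,0]-A[0])+C*(P[...,1]-A[1])
m=(P[...,2]>.066)&(P[...,2]<.078)&(abs(X+.0925)<.03)&(abs(Y-.09)<.06)
r=cv2.minAreaRect(np.stack([X[m],Y[m]],1).astype(np.float32)); print(m.sum(),r,X[m].min(),X[m].max(),Y[m].min(),Y[m].max(), np.median(P[m][:,2]))
v=(P[...,2]<.03)&(abs(X+.0925)<.012)&(abs(Y-.09)<.035); vv,uu=np.nonzero(m); print(uu.min(),uu.max(),vv.min(),vv.max())
cx,cy=r[0]; c=case(cx,cy); print(c,case(cx,cy-.018),case(cx,cy+.018))
cr=w['frame'][max(vv.min()-30,0):vv.max()+30,uu.min()-30:uu.max()+30]; cv2.imwrite('pics/hold.png',cv2.resize(cr,None,fx=3,fy=3))
print(proj(w,[case(cx,cy-.018,.072),case(cx,cy+.018,.072)]))
print(rel([*(case(cx,cy+.018)[:2]-[0,.0026]),.336],YAW))
E
```

```text
[0.54600858 0.01520203 0.33801961] 23.9667 0.16304880419775608
1013 ((-0.09471981972455978, 0.09073016047477722), (0.029588501900434494, 0.06456059962511063), 0.4313654601573944) -0.10974980899588391 -0.07970706851308916 0.05845389694180879 0.12307428499108734 0.07272953071673924
305 334 43 109
[0.53912203 0.14217977 0.        ] [0.53996772 0.12419965 0.        ] [0.53827634 0.1601599  0.        ]
[[319.78742858  94.84978919]
 [319.78641064  57.97304863]]
[array([ 0.3581, -0.0044,  0.0054]), array([ 0.    ,  0.    , -0.0006])]
```

View pics/hold.png

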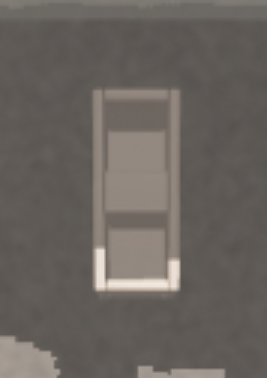

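The crop shows the holder straight on, with the pocket mouths at about (135,140) and (137,250) in the crop. I go over the far pocket.

Call:
arm_command(dp=[[0.09,-0.004,0],[0.18,-0.004,0],[0.26,-0.004,0],[0.33,-0.004,0],[0.358,-0.004,0],[0.358,-0.004,0],[0.358,-0.004,0.1],[0.358,-0.004,0.2],[0.358,-0.004,0.28],[0.358,-0.004,0.28]], dr=[[0,0,0],[0,0,0],[0,0,0],[0,0,0],[0,0,0],[0,0,0],[0,0,0],[0,0,0],[0,0,0],[0,0,0]])

```text
time_s: 24.85
ee_pos: [0.5336, 0.1551, 0.2188]
orientation: [-0.004, 0.691, 0.722, -0.006]
contact_force: [-1.6, -0.3, -1.1]
grip_width: 0.165
gripper_force: 39.3
```

Call:
arm_command(dp=[[0,0,0.05],[0,0,0.09],[0,0,0.09],[0,0,0.09]], dr=[[0,0,0],[0,0,0],[0,0,0],[0,0,0]])

```text
time_s: 25.18
ee_pos: [0.5393, 0.1569, 0.1918]
orientation: [0.0, 0.691, 0.723, -0.0]
contact_force: [0.4, -0.6, -0.1]
grip_width: 0.164
gripper_force: 39.3
```

```bash
python3 - <<'E'
from h import *
e,R,s=pose();print(e,s['time_s'],s['grip_width'])
print(rel([.5383,.1576,.087],YAW))
E
```

```text
[0.53925831 0.1569246  0.19180385] 25.1833 0.16350833382332852
[array([ 0.0018, -0.0023,  0.262 ]), array([ 0.    ,  0.    , -0.0012])]
```

Marker base is at about 122 mm. I lower it into the pocket.

Call:
arm_command(dp=[[0.0018,-0.002,0.04],[0.0018,-0.002,0.08],[0.0018,-0.002,0.12],[0.0018,-0.002,0.16],[0.0018,-0.002,0.2],[0.0018,-0.002,0.235],[0.0018,-0.002,0.255],[0.0018,-0.002,0.262],[0.0018,-0.002,0.262],[0.0018,-0.002,0.262]], dr=[[0,0,0],[0,0,0],[0,0,0],[0,0,0],[0,0,0],[0,0,0],[0,0,0],[0,0,0],[0,0,0],[0,0,0]])

```text
time_s: 26.02
ee_pos: [0.5391, 0.1588, 0.0875]
orientation: [0.001, 0.691, 0.723, 0.001]
contact_force: [-1.4, -0.5, -0.1]
grip_width: 0.165
gripper_force: 39.3
```

Call:
arm_command(dp=[[0,0,0.003],[0,0,0.004],[0,0,0.004]], dr=[[0,0,0],[0,0,0],[0,0,0]])

```text
time_s: 26.27
ee_pos: [0.5388, 0.1589, 0.0857]
orientation: [0.001, 0.691, 0.723, 0.001]
contact_force: [0.5, 0.4, 3.0]
grip_width: 0.166
gripper_force: 39.6
```

Call:
arm_command(dp=[[0,0,0],[0,0,0],[0,0,0],[0,0,-0.05],[0,0,-0.13],[0,0,-0.22],[0,0,-0.31],[0,0,-0.4],[0,0,-0.5],[0,0,-0.52]], dr=[[0,0,0],[0,0,0],[0,0,0],[0,0,0],[0,0,0],[0,0,0],[0,0,0],[0,0,0],[0,0,0],[0,0,0]], jaw=0.45)

```text
time_s: 27.1
ee_pos: [0.5411, 0.1594, 0.3002]
orientation: [0.003, 0.691, 0.723, 0.005]
contact_force: [1.2, 0.6, 1.0]
grip_width: 0.45
gripper_force: 0.0
```

Call:
arm_command(dp=[[0,0,0],[0,0,0]], dr=[[0,0,0],[0,0,0]])

```text
time_s: 27.27
ee_pos: [0.5379, 0.1588, 0.2925]
orientation: [0.0, 0.691, 0.723, 0.0]
contact_force: [-0.4, -1.0, -1.4]
grip_width: 0.45
gripper_force: 0.0
```

```bash
python3 - <<'E'
from h import *
e,R,s=pose();print(e,s['time_s'])
w=im('wrist'); print(top(w,.5383,.1602,.13,.15,.03))
print(rel([.632,-.2767,.28],YAW))
E
```

```text
[0.53787272 0.15878331 0.29249669] 27.2667
(np.int64(288), array([0.5389, 0.1614, 0.1371]), array([0.0142, 0.0144, 0.0141]))
[array([-1.0982,  0.1871,  0.0274]), array([ 0.    ,  0.    , -0.0004])]
```

Call:
arm_command(dp=[[-0.1,0.02,0],[-0.2,0.04,0],[-0.3,0.06,0],[-0.4,0.08,0],[-0.5,0.1,0],[-0.6,0.11,0],[-0.7,0.13,0],[-0.8,0.15,0],[-0.9,0.16,0],[-1.0,0.187,0]], dr=[[0,0,0],[0,0,0],[0,0,0],[0,0,0],[0,0,0],[0,0,0],[0,0,0],[0,0,0],[0,0,0],[0,0,0]])

```text
time_s: 28.15
ee_pos: [0.6289, -0.2387, 0.2891]
orientation: [-0.003, 0.691, 0.723, -0.001]
contact_force: [1.3, 0.5, 1.5]
grip_width: 0.449
gripper_force: 0.0
```

Call:
arm_command(dp=[[-0.098,0,0],[-0.098,0,0.1],[-0.098,0,0.2],[-0.098,0,0.25],[-0.098,0,0.25],[-0.098,0,0.25]], dr=[[0,0,0],[0,0,0],[0,0,0],[0,0,0],[0,0,0],[0,0,0]])

```text
time_s: 28.65
ee_pos: [0.6303, -0.2752, 0.1883]
orientation: [-0.004, 0.691, 0.723, -0.001]
contact_force: [0.1, 0.4, 1.3]
grip_width: 0.449
gripper_force: 0.0
```

```bash
python3 - <<'E'
from h import *
e,R,s=pose();print(e,s['time_s'])
w=im('wrist'); print(top(w,.632,-.2767,.128,.15,.03))
print(rel([.632,-.2767,.073],YAW))
E
```

```text
[ 0.63027624 -0.27524703  0.18829841] 28.65
(np.int64(511), array([ 0.632 , -0.2764,  0.1319]), array([0.0142, 0.0137, 0.0074]))
[array([-0.0016, -0.0003,  0.2957]), array([ 0.    ,  0.    , -0.0003])]
```

Call:
arm_command(dp=[[-0.0015,0.001,0.07],[-0.0015,0.001,0.14],[-0.0015,0.001,0.2],[-0.0015,0.001,0.25],[-0.0015,0.001,0.285],[-0.0015,0.001,0.29],[-0.0015,0.001,0.29],[-0.0015,0.001,0.29]], dr=[[0,0,0],[0,0,0],[0,0,0],[0,0,0],[0,0,0],[0,0,0],[0,0,0],[0,0,0]])

```text
time_s: 29.37
ee_pos: [0.6349, -0.2778, 0.079]
orientation: [0.002, 0.69, 0.723, 0.0]
contact_force: [-0.1, -0.9, 0.2]
grip_width: 0.448
gripper_force: 0.0
```

Call:
arm_command(dp=[[0,0,0],[0,0,0],[0,0,0],[0,0,0],[0,0,0],[0,0,0],[0,0,0]], dr=[[0,0,0],[0,0,0],[0,0,0],[0,0,0],[0,0,0],[0,0,0],[0,0,0]], jaw=0.0, grip_force=40)

```text
time_s: 29.95
ee_pos: [0.634, -0.2779, 0.0787]
orientation: [0.001, 0.691, 0.723, -0.0]
contact_force: [-1.7, 0.7, 6.8]
grip_width: 0.163
gripper_force: 38.8
```

Call:
arm_command(dp=[[0,0,-0.03],[0,0,-0.1],[0,0,-0.2],[0,0,-0.3],[0,0,-0.4],[0,0,-0.5],[0,0,-0.6],[0,0,-0.66],[0,0,-0.66],[0,0,-0.66]], dr=[[0,0,0],[0,0,0],[0,0,0],[0,0,0],[0,0,0],[0,0,0],[0,0,0],[0,0,0],[0,0,0],[0,0,0]])

```text
time_s: 30.78
ee_pos: [0.6343, -0.2776, 0.3441]
orientation: [0.003, 0.691, 0.723, 0.001]
contact_force: [-0.1, 0.8, -1.2]
grip_width: 0.165
gripper_force: 39.4
```

```bash
python3 - <<'E'
from h import *
e,R,s=pose();print(e,s['time_s'],s['grip_width'])
print(rel([.5400,.1242,.336],YAW))
E
```

```text
[ 0.6342873  -0.27755016  0.34410325] 30.7833 0.1654499811811985
[array([ 1.0142, -0.189 ,  0.0203]), array([ 0.    ,  0.    , -0.0004])]
```

Call:
arm_command(dp=[[0.1,-0.02,0],[0.2,-0.04,0],[0.3,-0.06,0],[0.4,-0.08,0],[0.5,-0.1,0],[0.6,-0.12,0],[0.7,-0.14,0],[0.8,-0.16,0],[0.9,-0.18,0],[1.0,-0.188,0]], dr=[[0,0,0],[0,0,0],[0,0,0],[0,0,0],[0,0,0],[0,0,0],[0,0,0],[0,0,0],[0,0,0],[0,0,0]])

```text
time_s: 31.62
ee_pos: [0.5369, 0.1206, 0.3386]
orientation: [-0.001, 0.691, 0.723, -0.001]
contact_force: [0.7, -1.0, 0.2]
grip_width: 0.163
gripper_force: 39.4
```

Call:
arm_command(dp=[[0.01,0,0],[0.01,0,0],[0.01,0,0.1],[0.01,0,0.2],[0.01,0,0.3],[0.01,0,0.37],[0.01,0,0.37],[0.01,0,0.37],[0.01,0,0.37]], dr=[[0,0,0],[0,0,0],[0,0,0],[0,0,0],[0,0,0],[0,0,0],[0,0,0],[0,0,0],[0,0,0]])

```text
time_s: 32.37
ee_pos: [0.5406, 0.1222, 0.1938]
orientation: [0.001, 0.691, 0.723, 0.001]
contact_force: [0.1, 0.9, 0.6]
grip_width: 0.164
gripper_force: 39.4
```

```bash
python3 - <<'E'
from h import *
e,R,s=pose();print(e,s['time_s'],s['grip_width'])
print(rel([.5400,.1228,.0878],YAW))
E
```

```text
[0.54060441 0.12221364 0.19383762] 32.3667 0.16372857211717556
[array([ 0.0015, -0.0014,  0.2651]), array([ 0.   ,  0.   , -0.001])]
```

Call:
arm_command(dp=[[0.0015,-0.0014,0.04],[0.0015,-0.0014,0.08],[0.0015,-0.0014,0.12],[0.0015,-0.0014,0.16],[0.0015,-0.0014,0.2],[0.0015,-0.0014,0.235],[0.0015,-0.0014,0.258],[0.0015,-0.0014,0.267],[0.0015,-0.0014,0.267],[0.0015,-0.0014,0.267]], dr=[[0,0,0],[0,0,0],[0,0,0],[0,0,0],[0,0,0],[0,0,0],[0,0,0],[0,0,0],[0,0,0],[0,0,0]])

```text
time_s: 33.2
ee_pos: [0.5406, 0.1236, 0.0874]
orientation: [0.001, 0.691, 0.723, 0.001]
contact_force: [0.4, 0.5, -0.2]
grip_width: 0.161
gripper_force: 39.5
```

Call:
arm_command(dp=[[0,0,0],[0,0,0],[0,0,0],[0,0,-0.05],[0,0,-0.13],[0,0,-0.22],[0,0,-0.31],[0,0,-0.4],[0,0,-0.5],[0,0,-0.52]], dr=[[0,0,0],[0,0,0],[0,0,0],[0,0,0],[0,0,0],[0,0,0],[0,0,0],[0,0,0],[0,0,0],[0,0,0]], jaw=0.45)

```text
time_s: 34.03
ee_pos: [0.5423, 0.124, 0.3018]
orientation: [0.004, 0.691, 0.723, 0.005]
contact_force: [1.2, -0.1, 0.6]
grip_width: 0.453
gripper_force: 0.0
```

Call:
arm_command(dp=[[0,-0.3,0],[0,-0.3,0],[0,-0.3,0],[0,-0.3,0],[0,-0.3,0]], dr=[[0,0,0],[0,0,0],[0,0,0],[0,0,0],[0,0,0]])

```text
time_s: 34.45
ee_pos: [0.4172, 0.1181, 0.2938]
orientation: [0.0, 0.69, 0.723, 0.0]
contact_force: [0.9, 0.3, 0.2]
grip_width: 0.452
gripper_force: 0.0
```

```bash
python3 - <<'E'
from h import *
e,R,s=pose();print(e,s['time_s'])
a=im('scene')['frame']; b=im('side'); w=im('wrist','w9.png')
for D in (b,w): print([top(D,*p,.13,.15,.02) for p in((.5383,.1602),(.5400,.1242))])
f=b['frame']
o=np.zeros((600,800,3),np.uint8); o[:300,:400]=cv2.resize(a,(400,300)); o[300:,:400]=cv2.resize(w['frame'],(400,300)); o[:,400:]=cv2.resize(f[180:390,130:270],(400,600)); cv2.imwrite('pics/all9.png',o)
E
```

```text
[0.41721175 0.1180639  0.29379545] 34.45
[(np.int64(53), array([0.5383, 0.1585, 0.137 ]), array([0.013 , 0.0148, 0.0127])), (np.int64(53), array([0.54  , 0.1211, 0.1368]), array([0.0137, 0.0137, 0.0135]))]
[(np.int64(335), array([0.5384, 0.1618, 0.1371]), array([0.0145, 0.0146, 0.0136])), (np.int64(315), array([0.5399, 0.1243, 0.1368]), array([0.0143, 0.0147, 0.0134]))]
```

View pics/all9.png

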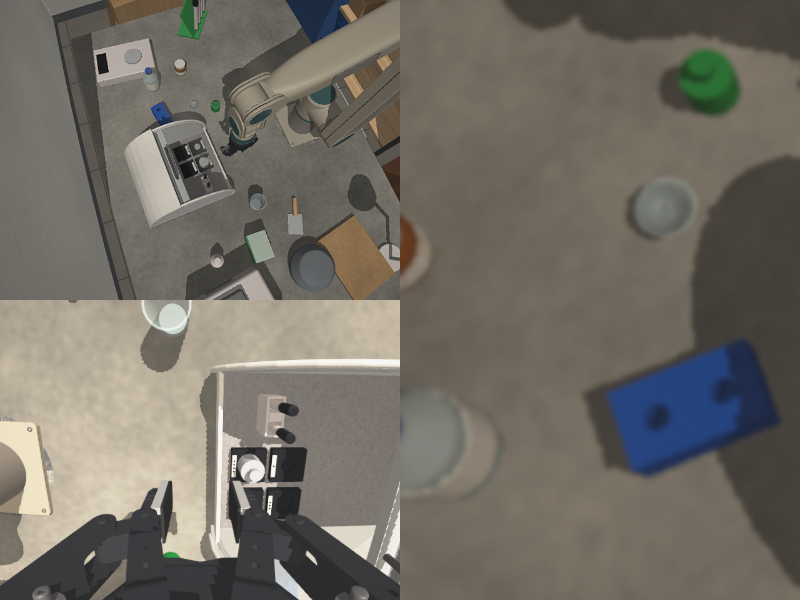

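All markers are in the holder at (275,415) in the combined picture, and the rack is empty at (690,410). Before shutting I'll search all three views for any other weight standing on the bench.

```bash
python3 - <<'E'
from h import *
import os
for n in ('scene','side','wrist'):
    d=im(n,'chk_'+n+'.png'); P=cloud(d)
    m=((P[...,2]>.012)&(P[...,2]<.07)&(d['depth']>0)).astype(np.uint8)
    m=cv2.morphologyEx(m,cv2.MORPH_OPEN,np.ones((2,2)))
    k,l,st,ce=cv2.connectedComponentsWithStats(m)
    for i in range(1,k):
        if 12<st[i,4]<900:
            q=P[l==i]; print(n,ce[i].astype(int),st[i,4],np.median(q,0).round(3),np.ptp(q,axis=0).round(3),d['frame'][l==i].mean(0).astype(int))
a=cv2.imread('pics/scene0.png'); b=cv2.imread('pics/chk_scene.png'); c=cv2.imread('pics/chk_side.png')
o=np.zeros((600,800,3),np.uint8); o[:,:400]=cv2.resize(b[250:480,270:425],(400,600)); o[:,400:]=cv2.resize(c[100:310,420:560],(400,600)); cv2.imwrite('pics/cov.png',o)
E
```

```text
scene [326  15] 13 [ 0.218 -0.777  0.048] [0.03  0.053 0.071] [ 94 102 102]
scene [323  25] 18 [ 0.242 -0.753  0.032] [0.028 0.049 0.058] [ 74 104  71]
scene [309  48] 208 [ 0.318 -0.667  0.045] [0.374 1.129 1.38 ] [64 99 57]
scene [319  36] 19 [ 0.27  -0.721  0.014] [0.026 0.045 0.058] [77 99 77]
scene [289  99] 28 [ 0.451 -0.477  0.069] [0.028 0.026 0.014] [165 172 181]
scene [283 104] 14 [ 0.473 -0.468  0.068] [0.012 0.019 0.01 ] [166 173 182]
scene [289 111] 240 [ 0.46  -0.452  0.041] [0.23  0.922 1.387] [ 88 102 119]
scene [245 139] 212 [ 0.621 -0.406  0.035] [0.073 0.058 0.069] [115 123 126]
scene [309 166] 74 [ 0.463 -0.264  0.015] [0.051 0.04  0.03 ] [115 119 114]
scene [346 170] 209 [ 0.367 -0.2    0.037] [0.054 0.046 0.064] [ 63 105  55]
scene [259 183] 739 [ 0.625 -0.242  0.048] [0.081 0.738 1.387] [113  68  45]
scene [476 204] 419 [0.054 0.041 0.037] [0.696 0.459 1.377] [79 87 92]
scene [316 235] 570 [ 0.52  -0.036  0.027] [0.176 0.506 1.378] [78 81 82]
scene [291 245] 548 [ 0.595 -0.036  0.025] [0.093 0.503 1.377] [44 45 45]
scene [327 262] 561 [0.517 0.055 0.028] [0.186
[... 3493 characters left out ...]
.007 0.043 0.063] [104 116 124]
side [380 403] 20 [0.843 0.016 0.002] [0.006 0.024 0.055] [105 117 125]
side [346 412] 37 [ 0.846 -0.057  0.001] [0.053 0.044 0.956] [105 117 125]
side [327 417] 20 [ 0.849 -0.094  0.   ] [0.007 0.019 0.059] [104 116 124]
wrist [286  49] 286 [0.381 0.268 0.031] [0.067 0.1   0.438] [135 143 140]
wrist [438 169] 225 [0.539 0.16  0.063] [0.133 0.044 0.42 ] [138 147 160]
wrist [435 203] 196 [0.538 0.127 0.064] [0.135 0.08  0.403] [139 148 160]
wrist [ 48 266] 16 [0.078 0.012 0.013] [0.006 0.005 0.002] [198 228 239]
wrist [ 76 342] 19 [ 0.096 -0.099  0.012] [0.012 0.014 0.016] [171 200 214]
wrist [272 410] 63 [ 0.372 -0.188  0.017] [0.056 0.323 0.357] [ 68 133  53]
```

View pics/cov.png

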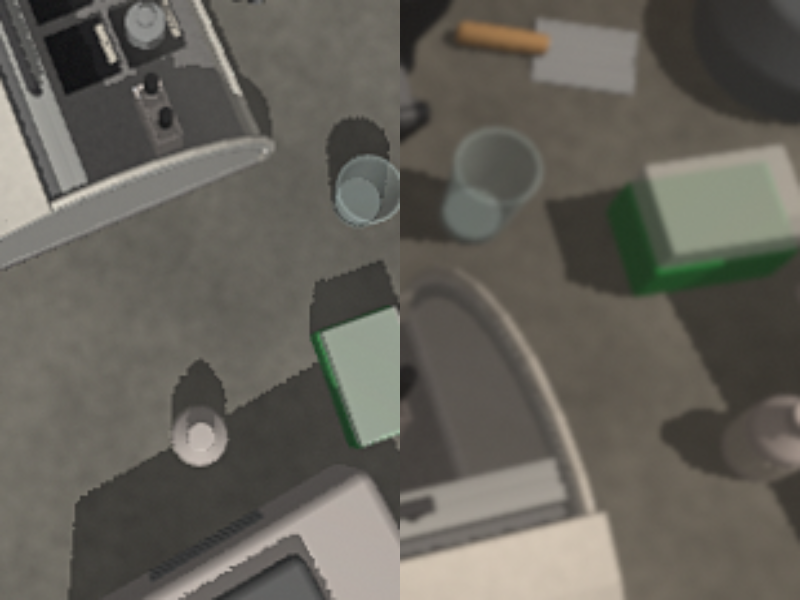

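The views show only the beaker, tip box and bottles, and the blob list gives no further weights. All four items are in, so I close the shutter.

```bash
python3 - <<'E'
from h import *
b=bar(1.4); print(b); e,R,s=pose(); print(e)
print(rel(b+[0,0,.06],YAW))
d=im('scene'); P=cloud(d); m=(P[...,2]>.238)&(P[...,2]<.262)&(np.hypot(P[...,0]-b[0],P[...,1]-b[1])<.09)&(d['frame'].max(-1)<110)
q=P[m]; print(m.sum(),q.min(0),q.max(0),np.median(q,0))
E
```

```text
[0.65801488 0.05694139 0.24908564]
[0.42013494 0.11807758 0.29375516]
[array([-0.18  ,  0.5871, -0.0383]), array([ 0.    ,  0.    , -0.0005])]
222 [ 0.64975576 -0.00624354  0.23864733] [0.66489954 0.12357754 0.25855569] [0.65733734 0.06174106 0.2518253 ]
```

Bar confirmed at (0.657, 0.058, 0.249).

Call:
arm_command(dp=[[-0.02,0.08,-0.04],[-0.05,0.17,-0.04],[-0.08,0.26,-0.04],[-0.11,0.35,-0.04],[-0.15,0.44,-0.04],[-0.18,0.53,-0.04],[-0.18,0.587,-0.04],[-0.18,0.587,-0.04],[-0.18,0.587,-0.04],[-0.18,0.587,-0.04]], dr=[[0,0,0],[0,0,0],[0,0,0],[0,0,0],[0,0,0],[0,0,0],[0,0,0],[0,0,0],[0,0,0],[0,0,0]], jaw=0.28)

```text
time_s: 35.63
ee_pos: [0.6565, 0.057, 0.309]
orientation: [-0.001, 0.691, 0.723, -0.001]
contact_force: [0.8, -0.1, 0.5]
grip_width: 0.279
gripper_force: 0.0
```

```bash
python3 - <<'E'
from h import *
e,R,s=pose(); print(e,s['time_s'])
print(rel([.6577,.057,.2405],YAW))
E
```

```text
[0.65649828 0.05700388 0.30902   ] 35.6333
[array([-1.000e-04,  3.000e-03,  1.713e-01]), array([ 0.    ,  0.    , -0.0004])]
```

Call:
arm_command(dp=[[0,0.003,0.06],[0,0.003,0.11],[0,0.003,0.15],[0,0.003,0.17],[0,0.003,0.17],[0,0.003,0.17]], dr=[[0,0,0],[0,0,0],[0,0,0],[0,0,0],[0,0,0],[0,0,0]])

```text
time_s: 36.13
ee_pos: [0.6573, 0.0573, 0.2422]
orientation: [-0.0, 0.69, 0.723, -0.0]
contact_force: [-0.7, 0.2, 0.9]
grip_width: 0.278
gripper_force: 0.0
```

Call:
arm_command(dp=[[0,0,0],[0,0,0],[0,0,0],[0,0,0],[0,0,0]], dr=[[0,0,0],[0,0,0],[0,0,0],[0,0,0],[0,0,0]], jaw=0.0, grip_force=25)

```text
time_s: 36.55
ee_pos: [0.6576, 0.0571, 0.2435]
orientation: [0.0, 0.691, 0.723, 0.0]
contact_force: [-5.2, -0.4, 6.1]
grip_width: 0.103
gripper_force: 25.4
```

```bash
python3 - <<'E'
from h import *
e,R,s=pose(); print(e,s['time_s'],s['grip_width'],s['contact_force'])
for q in np.arange(1.35,-.01,-.05): v=(bar(q)-bar(1.4))/.4; print(round(q,2),round(np.hypot(v[0],v[1])*-1,3),round(-v[2],3))
E
```

```text
[0.65763372 0.05711877 0.24353742] 36.55 0.10304882532992522 [-5.23040547 -0.35175055  6.12570276]
1.35 -0.027 -0.002
1.3 -0.055 -0.002
1.25 -0.082 -0.001
1.2 -0.11 0.001
1.15 -0.137 0.005
1.1 -0.164 0.01
1.05 -0.191 0.016
1.0 -0.217 0.024
0.95 -0.243 0.033
0.9 -0.269 0.043
0.85 -0.294 0.055
0.8 -0.318 0.067
0.75 -0.342 0.081
0.7 -0.365 0.097
0.65 -0.387 0.113
0.6 -0.408 0.13
0.55 -0.429 0.149
0.5 -0.448 0.168
0.45 -0.466 0.188
0.4 -0.484 0.21
0.35 -0.5 0.232
0.3 -0.515 0.255
0.25 -0.53 0.278
0.2 -0.542 0.303
0.15 -0.554 0.327
0.1 -0.564 0.353
0.05 -0.574 0.379
-0.0 -0.581 0.405
```

Call:
arm_command(dp=[[0,-0.02,-0.002],[0,-0.045,-0.002],[0,-0.07,-0.001],[0,-0.095,0],[0,-0.12,0.002],[0,-0.145,0.006],[0,-0.17,0.011],[0,-0.191,0.016],[0,-0.217,0.024],[0,-0.243,0.033]], dr=[[0,0,0],[0,0,0],[0,0,0],[0,0,0],[0,0,0],[0,0,0],[0,0,0],[0,0,0],[0,0,0],[0,0,0]])

```text
time_s: 37.38
ee_pos: [0.5595, 0.0524, 0.2283]
orientation: [-0.0, 0.691, 0.723, -0.0]
contact_force: [1.3, -0.2, 1.9]
grip_width: 0.101
gripper_force: 26.3
```

Call:
arm_command(dp=[[0,-0.026,0.01],[0,-0.051,0.022],[0,-0.075,0.034],[0,-0.099,0.048],[0,-0.122,0.064],[0,-0.144,0.08],[0,-0.165,0.097],[0,-0.186,0.116],[0,-0.205,0.135],[0,-0.223,0.155]], dr=[[0,0,0],[0,0,0],[0,0,0],[0,0,0],[0,0,0],[0,0,0],[0,0,0],[0,0,0],[0,0,0],[0,0,0]])

```text
time_s: 38.22
ee_pos: [0.4688, 0.048, 0.1648]
orientation: [-0.001, 0.691, 0.723, -0.002]
contact_force: [1.3, -1.2, -0.6]
grip_width: 0.105
gripper_force: 25.3
```

Call:
arm_command(dp=[[0,-0.018,0.022],[0,-0.034,0.044],[0,-0.049,0.067],[0,-0.064,0.09],[0,-0.076,0.115],[0,-0.088,0.139],[0,-0.098,0.165],[0,-0.108,0.191],[0,-0.115,0.217],[0,-0.115,0.219]], dr=[[0,0,0],[0,0,0],[0,0,0],[0,0,0],[0,0,0],[0,0,0],[0,0,0],[0,0,0],[0,0,0],[0,0,0]])

```text
time_s: 39.05
ee_pos: [0.4253, 0.0461, 0.0782]
orientation: [-0.0, 0.691, 0.723, -0.0]
contact_force: [-2.4, -1.2, 7.2]
grip_width: 0.104
gripper_force: 27.5
```

Call:
arm_command(dp=[[0,0,0.004],[0,0,0.008],[0,0,0.008],[0,0,0.008]], dr=[[0,0,0],[0,0,0],[0,0,0],[0,0,0]])

```text
time_s: 39.38
ee_pos: [0.4254, 0.0462, 0.078]
orientation: [-0.0, 0.691, 0.723, -0.001]
contact_force: [-9.4, -1.5, 27.2]
grip_width: 0.103
gripper_force: 29.3
```

Call:
arm_command(dp=[[0,0,-0.008],[0,0,-0.008],[0,0,-0.008]], dr=[[0,0,0],[0,0,0],[0,0,0]])

```text
time_s: 39.63
ee_pos: [0.4253, 0.0462, 0.0783]
orientation: [-0.0, 0.691, 0.723, -0.0]
contact_force: [-0.7, -1.6, 2.6]
grip_width: 0.107
gripper_force: 27.0
```

Call:
arm_command(dp=[[0,0,0],[0,0,0],[0,0,0],[0,0,-0.05],[0,0,-0.15],[0,0,-0.25],[0,-0.05,-0.35],[0,-0.1,-0.4],[0,-0.1,-0.4],[0,-0.1,-0.4]], dr=[[0,0,0],[0,0,0],[0,0,0],[0,0,0],[0,0,0],[0,0,0],[0,0,0],[0,0,0],[0,0,0],[0,0,0]], jaw=0.28)

```text
time_s: 40.47
ee_pos: [0.3869, 0.0445, 0.2404]
orientation: [0.002, 0.691, 0.723, 0.002]
contact_force: [0.8, 1.0, -0.1]
grip_width: 0.28
gripper_force: 0.0
```

```bash
python3 - <<'E'
from h import *
e,R,s=pose(); print(e,s['time_s'],s['contact_force'])
w=im('wrist'); b=bar(0); P=cloud(w)
m=(P[...,2]>.08)&(P[...,2]<.105)&(abs(P[...,0]-b[0])<.012)&(abs(P[...,1]-b[1])<.06); print(m.sum(),np.median(P[m],0),'expect',b)
a=im('scene')['frame']; c=im('side')['frame']
o=np.zeros((600,800,3),np.uint8); o[:300,:400]=cv2.resize(a,(400,300)); o[:300,400:]=cv2.resize(c,(400,300)); o[300:,:400]=cv2.resize(w['frame'],(400,300)); cv2.imwrite('pics/end.png',o)
E
```

```text
[0.38693959 0.0445493  0.24044054] 40.4667 [ 0.76920344  1.03441161 -0.07448413]
1787 [0.42499993 0.05286742 0.0919294 ] expect [0.4257424  0.04601654 0.08698282]
```

View pics/end.png

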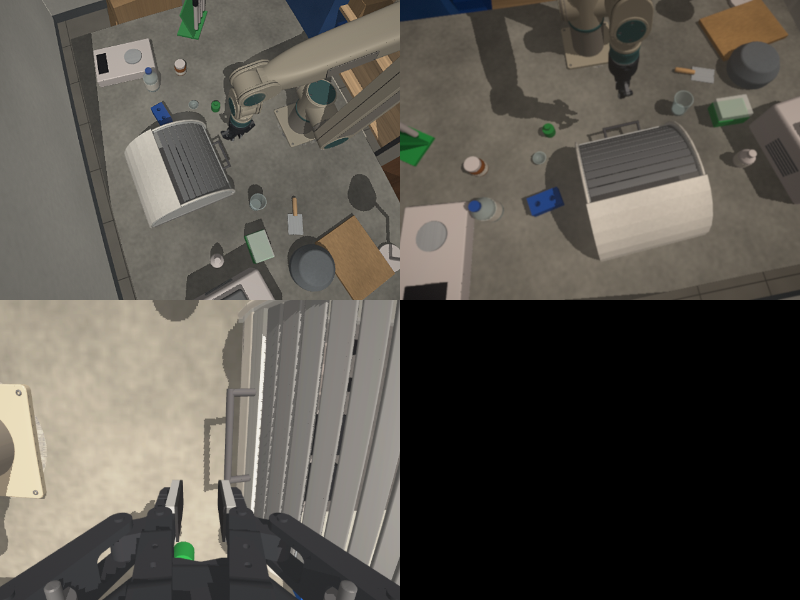

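The shutter is fully shut with the bar at (230,435) in the combined picture. The bench is clear of weights, the labware is undisturbed and the gripper is free of everything.

```bash
python3 -c "
from station import workorder; print(workorder.sign_off())"
```

```text
the job is handed in; nothing more can be done
None
```

The job is handed in: the 500 g and 100 g weights (the only two I found on the bench) are upright in their recesses, both markers stand in the white holder, and the shutter is fully shut; I did not touch the bottles or other labware.

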